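# Roll a catalyst core to the red stripe and bed it on the gauge pad

## Robot

A 6-joint arm with a two-finger parallel gripper is mounted at the origin on the work surface. World frame = base frame: x ahead of the robot, y to its left, z up, the work surface at z = 0. Lengths are in m, angles in degrees, forces in N, time in s.
With the tool pointing down it reaches from about 0.35 to 0.875 m from the base axis. Payload 4.2 kg.
Tool frame: the origin (TCP) lies on the centre line of the jaws, within the pads' length; the fingertips stand 19 mm ahead of it and the grasp point (between the pads) is the TCP; x points along the fingers, y is the direction in which the jaws open and shut, and the axes are right-handed (so a half turn about x gives the same grasp; the last joint's range is limited). The gripper opens to 87 mm and grips with 3 to 60 N. Pads are 19 mm wide; open, the fingers measure 117 mm over their backs; the gripper's body (75 mm by 190 mm) begins 51 mm behind the grasp point.
Start: joints at [90.39, 22.042, 0.453, 0, -68.411, -14.817], TCP at [0.156, 0.605, 0.213] pointing down, gripper open.
Joint ranges: [-179.83, 179.83], [-69.29, 118.12], [-61.27, 80.66], [-181.25, 117.63], [-171.15, -9.14], [-177.46, 177.46]. Speed limits (degrees/s): [159.86, 159.86, 180, 180, 180, 180].

## Interface

Orientations are given as a 3x3 rotation matrix whose columns are the frame's x, y, z axes.
In Python, from station import r, viewer, job, spotter gives the robot as it stands.
- The arm moves only by the tool play_rows, never from a script. Its argument "commands" is a list of rows, each an object of numbers: "fingers": the gripper command: -1 is fully open, 1 is shut, values between are in proportion; "tx", "ty", "tz": the shift along the tool's x, y, z normalised to -1 to 1, where 1 is 750 mm; "ax", "ay", "az": the turn, a rotation vector about the tool's x, y, z normalised to -1 to 1, where 1 is pi rad. In form: [{"fingers": .., "tx": .., "ty": .., "tz": .., "ax": .., "ay": .., "az": ..}, ...]. A call has 1 to 5 rows; each row is the pose to reach, as a shift and turn from the pose commanded when the call began, along the tool's axes at that moment, turning the shorter way round; what a row does not reach only later rows make up. A row lasts 1/12 s, in which the tool goes at most 41.7 mm and 7.16 degrees, less where a joint would pass 70% of its speed; a pose out of reach is approached as far as the arm can. A call with a number of a shift or a turn outside -1 to 1 is refused whole. A call with a gripper value outside its range is refused whole. The fingers move at their own pace and stop on an object; the grip force is fixed at half the most. Time passes only in rows, so rows that repeat a pose let the fingers close. It gives the time, the measured TCP pose, the force and the opening at its end, in the units of the state.
- r.sense(): the state, without advancing time (a new reading comes with each control period).
- viewer.capture(name): name is "scene" or "top"; returns a dict with "image" (480x640x3 uint8, red, green, blue), "fx", "fy", "cx", "cy" (pixels), "R" (3x3) and "t" (3): a world point X has camera coordinates R X + t. Camera axes: x right, y down, z forward; pixel columns grow to the right and rows downward; lengths in m; the calibration is good to about 2 mm. A picture is of the moment at which its call begins. There is no depth.
- job.finish_job(): hands the job in, once; it reports no verdict.
Trained networks look in a picture, given as the dict that the camera call returned (one of the last four; its "shot" number tells which), for a name from the list of things; names that differ only in an ending like _2 or _b are one class to them, and where a whole thing is asked for, a point or a joint stands for the part that bears it (a point fixed in the world has none). Each returns a list of dicts, best first, with "score" (0 to 1); they miss things now and then, are a little off and sometimes report something else, mostly with a low value. They report only what shows in the picture. A call takes as long as a camera call. They do not tell look-alikes from the thing itself.
- spotter.find_in(name, picture): "uv" ([column, row] in pixels, amid what is visible of it).
- spotter.silhouettes(name, picture): "region" (480x640 bool, what is visible of it) and "uv" ([column, row] in pixels, amid what is visible of it).
The state is a dict: "time_s": time; "joints": joint angles; "joint_velocities": joint speeds; "effort": joint torques, N m; "tcp_pos": TCP position; "ee_rot": TCP orientation; "wrist_force": force on the tool from outside, world axes, zero at the start; "moment": the same for the moment, N m; "gripper_width": opening from 0.0 (shut) to 1.0 (fully open).
Only numpy, scipy, OpenCV 4.12 (cv2) and the standard library are available. Lean on these libraries where they do the work, as an engineer would, in place of code of your own. Each camera call takes 0.05 s, during which the arm holds its last target. There are 200 camera calls.

## Task

Roll the loose catalyst core along the plywood board by pushing its side, over the low aluminium strip and on to the red stripe, and there bed it gently against the yellow sprung pad of the gauge: keep a steady push of about 8 newtons on it for one second, never slamming or forcing the pad. Then ease off slowly and leave the core lying by itself on the red stripe, square to it, neither lifted on the way nor run back over the strip, with the other things left where they are.

Things in the scene. Friction and masses are not known exactly. Their poses are not given: they have to be found in the camera images.
- core: loose steel catalyst core: smooth straw-grey cylinder with bright bands and dark honeycomb ends, 100 mm diameter, 120 mm long, 0.65-0.95 kg, too wide to grip. Lies on its side on the board, rolls with slight resistance; friction about 0.2 against anything. Origin at its centre, own y along its axis (x, z turn as it rolls). Starts 115-165 mm before the stripe, axis within 0.08 rad of the board's y.
- board: fixed plywood board 430 x 300 mm, 12 mm thick, flat on the table. Origin on its underside below the middle of the red stripe; x is the rolling direction (from the core's start towards the gauge), y runs along the stripe, z up. It reaches from x = -250 to +180 mm, y = -150 to +150 mm.
- line (a point): middle of the red stripe on the board's top face (12 mm above the table); the stripe is 32 mm wide (x) and 220 mm long (y). Axes as the board's. The core's centre is 50 mm above it when the core lies on it.
- strip (a point): crest of the round aluminium strip, 200 mm long along the board's y, 26.5 mm before the middle of the stripe, 2.5 mm proud of the board (6 mm radius). It takes 3 to 5 N to push the core over; past the crest the core drops and rolls on by itself. A core lying against the strip's far side has its centre 16.5 mm beyond the crest.
- gauge: grey gauge block fixed on the board's far end, 45 x 110 mm, 89 mm tall plus a black cap; origin at the centre of its underside, on the board's top, 148.5 mm beyond the stripe's middle; axes as the board's. Towards -x it carries a brass sleeve and on it the yellow sprung pad. Do not push it with the fingers.
- pad_mid (a point): nominal middle of the yellow pad's face (80 mm wide, 30 mm tall), 55 mm beyond the stripe's middle, 50 mm above the board. The real face stands up to 9 mm before or beyond it along x: the stiff sleeve is set by hand and not measured, so feel for it. Spring behind: 3.5 N per mm, 20 mm travel, no preload; let go suddenly it throws the core back.
- socket: steel wrench socket standing on the board's +y margin, upright cylinder 26 mm across, 32 mm tall; origin at the centre of its underside. Leave alone.
- clamp: dark steel band ring lying flat on the board's -y margin beside the red stripe, 48 mm across, 12 mm tall; origin at the centre of its underside. Leave alone.
- spray: blue spray can with red cap, upright, 60 mm across, 190 mm tall; origin at the centre of its underside. Leave alone.
- cup: white cup, 72 mm across, 85 mm tall; origin at the centre of its underside. Leave alone.
- wrench: steel wrench lying flat on the table; origin at the underside. Leave alone.
- flange: dark steel ring flange lying flat, 90 mm across, 12 mm thick; origin at the centre of its underside. Leave alone.
- stub: upright aluminium tube stub, 56 mm across, 100 mm tall; origin at the centre of its underside. Leave alone.
Mind the look-alikes: they are no part of the job. What is shaped like the core but pink or purple is not meant.

How it is judged (in metres and radians):
On the way, in this order (a step that is already met when the one before it is completed fails the run):
1. the core has been rolled over the strip (x of core in the frame of line above -0.015 m and height (world z) of core below 0.066 m).
2. the core is bedded on the sprung pad with a steady push of at least 5 N for 0.6 s (contact force between core and gauge above 5 N), for 0.6 s.
At the end, for the whole second after the job is handed in: the core lies at rest on the board beyond the strip, its centre over the red stripe (within 16 mm of its middle along the board, within 40 mm across) and its axis within 0.1 rad of the stripe's direction, untouched by the robot (x of core in the frame of line between -0.016 and 0.016 m and y of core in the frame of line between -0.04 and 0.04 m and height (world z) of core between 0.058 and 0.066 m and angle between the y axis of core and the y axis of board, either way round below 0.1 rad and linear speed of core below 0.015 m/s and angular speed of core below 0.3 rad/s).
It fails at once if the pad is slammed or forced: more than 15 N between core and gauge (contact force between core and gauge above 15 N).
It fails at once if the core is shoved with more than 22 N (contact force between core and the fingers above 22 N).
It fails at once if the core is lifted off the board by more than 15 mm, or falls off it (height (world z) of core above 0.077 m or height (world z) of core below 0.055 m).
It fails at once if the robot pushes the gauge itself (contact force between gauge and the fingers above 3 N).
It fails at once if a bystander is moved by more than 15 mm (distance of any of socket, clamp, spray, cup, wrench, flange, stub from where it was at the start of the episode above 0.015 m).
It also fails if it takes over 64 s, if anything falls off the work surface, if the arm or the gripper's body presses on something with over 40 N, if the wrist force passes 120 N, or if a joint passes its speed limit or range.

## Working session

There is one attempt and no reset: what is moved stays moved. The work goes in short steps, Python scripts to look and compute and a tool call to move; the robot and the scene stay as the last step left them, time stands still between calls to the robot, and variables do not carry over. Pictures are saved under pics/ and viewed, about 8 in all and at most 12, crops included, and the job is handed in when it is done.

Besides the shell and the picture viewer there is one more tool, called after "Emit:" as name(argument=value, ...), one argument or row to a line, values as JSON. play_rows: Moves the arm, as the interface text tells. Its arguments: {"type":"object","properties":{"commands":{"type":"array"}},"required":["commands"]}

```bash
ls; mkdir -p pics
python3 - <<'E'
from station import r, viewer, job, spotter
import cv2, numpy as np
s=r.sense(); print({k:np.round(v,3).tolist() for k,v in s.items()})
for n in ("scene","top"):
    p=viewer.capture(n); cv2.imwrite(f"pics/{n}0.png",p["image"][:,:,::-1])
    print(n,p["fx"],p["fy"],p["cx"],p["cy"],np.round(p["R"],4).tolist(),np.round(p["t"],4).tolist())
    for o in ("core","board","gauge","socket","clamp","spray","cup","wrench","flange","stub"):
        for d in spotter.find_in(o,p)[:3]: print(o,np.round(d["uv"],1),round(d["score"],2))
E
```

```text
pics
{'time_s': 0.0, 'joints': [90.39, 22.09, 0.38, -0.03, -68.411, -14.818], 'joint_velocities': [-0.119, 0.016, -0.014, 0.111, 0.053, -0.108], 'effort': [0.001, -39.066, 18.74, 4.22, 0.011, -0.0], 'tcp_pos': [0.156, 0.605, 0.212], 'ee_rot': [[-0.0, -0.249, -0.968], [-0.002, -0.968, 0.249], [-1.0, 0.002, -0.0]], 'wrist_force': [0.03, 0.245, 0.184], 'moment': [-0.016, 0.002, -0.01], 'gripper_width': 0.999}
scene 460.03992794108365 460.03992794108365 330.0180364788363 235.31854374638144 [[0.8463, 0.5324, 0.0172], [0.4306, -0.6647, -0.6106], [-0.3136, 0.5242, -0.7918]] [-0.3575, -0.1611, 1.2947]
core [323.9 157.2] 0.9
core [171.1 272.3] 0.77
core [346.8 274.3] 0.65
board [385.6 262.6] 0.92
board [464.6 127.1] 0.46
gauge [382.9 261. ] 0.73
gauge [421.4 212.4] 0.59
socket [383.6 261.2] 0.24
clamp [430.7 275.3] 0.46
spray [461.8 127. ] 0.8
cup [292.3 447.6] 0.85
wrench [198.1 443.7] 0.69
wrench [435.6 270.3] 0.46
flange [221.1 355.8] 0.91
stub [486.8 171. ] 0.83
stub [384.  261.9] 0.34
top 541.7703683002529 541.7703683002529 315.5212888409556 236.08354799672276 [[0.0196, -0.9995, 0.0241], [-0.9803, -0.0239, -0.1962], [0.1967, -0.0198, -0.9803]] [-0.0398, 0.4616, 1.5521]
core [224.5 302.1] 0.83
core [409.4 335.4] 0.77
core [337.7 212.3] 0.68
board [292.4 208.9] 0.58
board [459.  185.1] 0.15
gauge [245.4 199.2] 0.93
socket [318.6 252.4] 0.54
socket [290.8 213.1] 0.32
clamp [286.3 164. ] 0.49
spray [137.6 193.8] 0.96
cup [289.8 208.8] 0.65
cup [457.9 184.7] 0.56
wrench [480.8 241.3] 0.65
flange [421.6 274.8] 0.86
flange [294.8 210.9] 0.5
stub [166.1 164. ] 0.78
```

View pics/scene0.png

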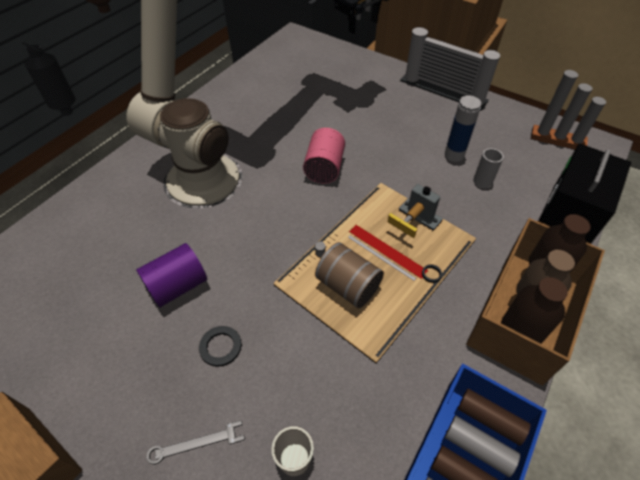

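View pics/top0.png

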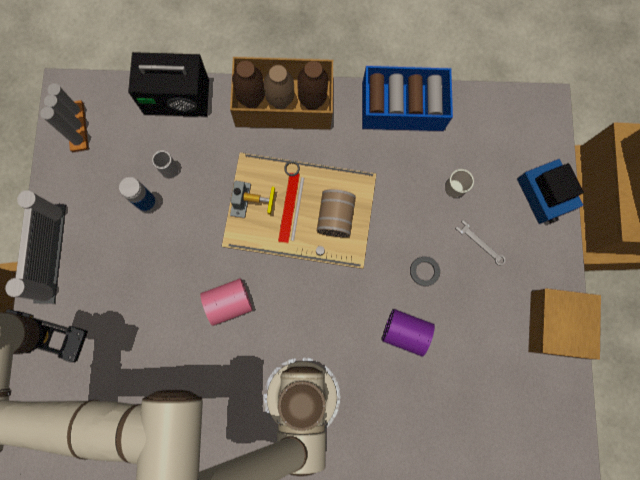

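The board lies mid-table. Its rolling direction is image-left in the top view, roughly world +y. The real core is brown-grey, at top (337,212) and scene (349,274). The pink one at (226,302) and the purple one at (409,334) are decoys. The gauge is at top (245,199).

```bash
cat > h.py <<'E'
from station import r, viewer, job, spotter
import cv2, numpy as np
def back(p,uv,z):
    uv=np.atleast_2d(np.asarray(uv,float)); d=np.c_[(uv[:,0]-p["cx"])/p["fx"],(uv[:,1]-p["cy"])/p["fy"],np.ones(len(uv))]@p["R"]
    c=-p["R"].T@p["t"]; return c+d*((z-c[2])/d[:,2])[:,None]
def proj(p,X):
    q=np.atleast_2d(X)@np.asarray(p["R"]).T+p["t"]; return np.c_[q[:,0]/q[:,2]*p["fx"]+p["cx"],q[:,1]/q[:,2]*p["fy"]+p["cy"]]
def sil(name,p,near):
    L=[d for d in spotter.silhouettes(name,p) if np.hypot(*(np.array(d["uv"])-near))<25]; return L[0]["region"] if L else None
E
python3 - <<'E'
from h import *
P={n:viewer.capture(n) for n in ("top","scene")}
box={"top":(270,165,305,250),"scene":(340,220,430,285)}
near={"top":(337,212),"scene":(349,274)}
for n,p in P.items():
    im=p["image"].astype(int); x0,y0,x1,y1=box[n]
    m=np.zeros((480,640),bool); m[y0:y1,x0:x1]=1
    m&=(im[...,0]>110)&(im[...,1]<60)&(im[...,2]<60)
    v,u=np.nonzero(m); X=back(p,np.c_[u,v],0.012)[:,:2]
    (c,wh,a)=cv2.minAreaRect(X.astype(np.float32)*1000); print(n,"stripe mean",X.mean(0),"rect",c,wh,a,m.sum())
    w,V=np.linalg.eigh(np.cov(X.T)); print("dir",V[:,1],np.degrees(np.arctan2(V[1,1],V[0,1])))
    R=sil("core",p,near[n])
    if R is not None:
        v,u=np.nonzero(R); print("core px",u.mean(),v.mean(),R.sum(),"at z=.062",back(p,[[u.mean(),v.mean()]],0.062), cv2.minAreaRect(np.c_[u,v].astype(np.float32)))
        cv2.imwrite(f"pics/coremask_{n}.png",R.astype(np.uint8)*255)
    if n=="top":
        for o in ("gauge","spray","stub"):
            d=spotter.find_in(o,p)[0]; print(o,back(p,[d["uv"]],0.09 if o!="spray" else .1))
# board corners
    big=cv2.resize(p["image"][130:290,200:400] if n=="top" else p["image"][170:370,260:490],None,fx=3.4,fy=3.4 if n=="top" else 2.9,interpolation=cv2.INTER_CUBIC)
    cv2.imwrite(f"pics/crop_{n}.png",big[:,:,::-1])
E
```

```text
top stripe mean [0.55509805 0.05372004] rect (557.5552368164062, 53.713661193847656) (29.18168830871582, 216.07000732421875) 82.40310668945312 632
dir [-0.99064347  0.13647536] 172.15605845781064
core px 335.9208250166334 213.3725881570193 1503 at z=.062 [[ 0.52891254 -0.08814967  0.062     ]] ((335.8671875, 213.14097595214844), (33.823341369628906, 47.51481246948242), 7.765166282653809)
gauge [[0.53858264 0.05579422 0.09      ]]Traceback (most recent call last):
  File "<stdin>", line 18, in <module>
IndexError: list index out of range
```

```bash
cat >> h.py <<'E'
from scipy.optimize import minimize
def mask_cyl(p,x,y,a):
    t=np.linspace(0,2*np.pi,40); ax=np.array([np.cos(a),np.sin(a),0]); n=np.array([-np.sin(a),np.cos(a),0])
    X=np.vstack([np.array([x,y,.062])+s*.06*ax+.05*(np.cos(t)[:,None]*n+np.sin(t)[:,None]*[0,0,1]) for s in (-1,1)])
    m=np.zeros((1920,2560),np.uint8); cv2.fillConvexPoly(m,cv2.convexHull(np.round(proj(p,X)*4+1.5).astype(np.int32)),1)
    return cv2.resize(m.astype(np.float32),(640,480),interpolation=cv2.INTER_AREA)
def fit_core(views,x0):
    f=lambda q:sum(1-np.minimum(mask_cyl(p,*q),R).sum()/np.maximum(mask_cyl(p,*q),R).sum() for p,R in views)
    s=minimize(f,x0,method="Nelder-Mead",options=dict(initial_simplex=np.array(x0)+np.vstack([np.zeros(3),np.diag([.01,.01,.1])]),maxiter=120,xatol=1e-4,fatol=1e-4)); return s.x,s.fun
E
python3 - <<'E'
from h import *
P={n:viewer.capture(n) for n in ("top","scene")}
V=[]
for n,near in (("top",(337,212)),("scene",(349,274))):
    p=P[n]; R=sil("core",p,near); print(n,R is not None and R.sum())
    if R is not None: V.append((p,R.astype(np.float32))); print(fit_core(V[-1:],[.529,-.088,np.radians(172)]))
print("both",fit_core(V,[.529,-.088,np.radians(172)]))
p=P["scene"]; im=p["image"].astype(int); m=np.zeros((480,640),bool); m[220:285,340:430]=1
m&=(im[...,0]>110)&(im[...,1]<60)&(im[...,2]<60)
v,u=np.nonzero(m); X=back(p,np.c_[u,v],0.012)[:,:2]
w,W=np.linalg.eigh(np.cov(X.T)); print(X.mean(0),cv2.minAreaRect(X.astype(np.float32)*1000),np.degrees(np.arctan2(W[1,1],W[0,1])))
p=P["top"]
for o,z in (("spray",.1),("stub",.05)):
    for d in spotter.find_in(o,p)[:1]: print(o,back(p,[d["uv"]],z))
# overlay with assumed board
c=np.array([.5565,.0537]);a=np.radians(172.2);by=np.array([np.cos(a),np.sin(a)]);bx=np.array([by[1],-by[0]])
big=cv2.resize(p["image"][140:280,210:390],None,fx=4.2,fy=4.2,interpolation=cv2.INTER_CUBIC)[:,:,::-1].copy()
def poly(x0,x1,y0,y1,z,col):
    X=[[*(c+x*bx+y*by),z] for x,y in ((x0,y0),(x1,y0),(x1,y1),(x0,y1))]
    cv2.polylines(big,[np.round((proj(p,X)-[210,140]+.5)*4.2).astype(np.int32)],True,col,1)
poly(-.25,.18,-.15,.15,.012,(0,255,0));poly(-.016,.016,-.11,.11,.012,(255,255,0));poly(-.0275,-.0255,-.1,.1,.0145,(255,0,0))
cv2.imwrite("pics/crop_top.png",big)
E
```

```text
top 1590
(array([ 0.52734073, -0.08712734,  3.00481395]), np.float64(0.03185009956359863))
scene 2780
(array([ 0.52878949, -0.08883403,  3.00965004]), np.float64(0.023445487022399902))
both (array([ 0.52806939, -0.08825432,  3.01261378]), np.float64(0.06620007753372192))
[0.55754643 0.05120187] ((557.0335693359375, 51.47089385986328), (27.700382232666016, 216.31077575683594), 82.48827362060547) 172.26602285011728
spray [[0.56005762 0.48862741 0.1       ]]
stub [[0.67875886 0.42783165 0.05      ]]
```

View pics/crop_top.png

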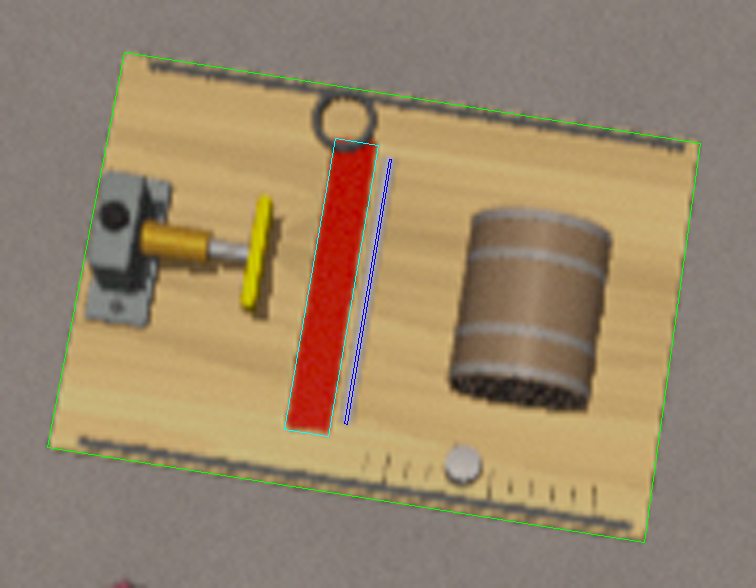

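The overlay fits. The board origin is at about (0.557, 0.0525) with its x-axis at 82.2°. The core is at board x=-143, y=+9.5 mm and already square. Next I move over behind it with the jaws partly open along the core's axis, so that both fingers push.

Emit:
play_rows(
  commands=[
    {"fingers": -0.38,"tx": -0.067,"ty": 0,"tz": 0,"ax": 0,"ay": 0,"az": 0},
    {"fingers": -0.38,"tx": -0.067,"ty": 0.178,"tz": -0.145,"ax": 0,"ay": 0,"az": 0},
    {"fingers": -0.38,"tx": -0.067,"ty": 0.178,"tz": -0.145,"ax": 0,"ay": 0,"az": 0},
    {"fingers": -0.38,"tx": -0.067,"ty": 0.178,"tz": -0.145,"ax": 0,"ay": 0,"az": 0},
    {"fingers": -0.38,"tx": -0.067,"ty": 0.178,"tz": -0.145,"ax": 0,"ay": 0,"az": 0},
  ],
)

```text
time_s: 2.07
tcp_pos: [0.2257, 0.4524, 0.2631]
ee_rot: [[0.0, -0.248, -0.969], [0.0, -0.969, 0.248], [-1.0, -0.0, -0.0]]
wrist_force: [0.6, 0.8, 0.5]
gripper_width: 0.731
```

Emit:
play_rows(
  commands=[
    {"fingers": -0.38,"tx": 0,"ty": 0.178,"tz": -0.145,"ax": 0,"ay": 0,"az": 0},
    {"fingers": -0.38,"tx": 0,"ty": 0.178,"tz": -0.145,"ax": 0,"ay": 0,"az": 0},
    {"fingers": -0.38,"tx": 0,"ty": 0.178,"tz": -0.145,"ax": 0,"ay": 0,"az": 0},
    {"fingers": -0.38,"tx": 0,"ty": 0.178,"tz": -0.145,"ax": 0,"ay": 0,"az": 0},
    {"fingers": -0.38,"tx": 0,"ty": 0.178,"tz": -0.145,"ax": 0,"ay": 0,"az": 0},
  ],
)

```text
time_s: 2.48
tcp_pos: [0.2981, 0.2928, 0.2634]
ee_rot: [[-0.0, -0.253, -0.967], [-0.0, -0.967, 0.253], [-1.0, 0.0, -0.0]]
wrist_force: [-0.0, -0.1, 0.7]
gripper_width: 0.691
```

Emit:
play_rows(
  commands=[
    {"fingers": -0.38,"tx": 0,"ty": 0.178,"tz": -0.145,"ax": 0,"ay": 0,"az": 0},
    {"fingers": -0.38,"tx": 0,"ty": 0.178,"tz": -0.145,"ax": 0,"ay": 0,"az": 0},
    {"fingers": -0.38,"tx": 0,"ty": 0.178,"tz": -0.145,"ax": 0,"ay": 0,"az": 0},
    {"fingers": -0.38,"tx": 0,"ty": 0.178,"tz": -0.145,"ax": 0,"ay": 0,"az": 0},
    {"fingers": -0.38,"tx": 0,"ty": 0.178,"tz": -0.145,"ax": 0,"ay": 0,"az": 0},
  ],
)

```text
time_s: 2.9
tcp_pos: [0.3704, 0.1369, 0.2632]
ee_rot: [[0.0, -0.255, -0.967], [-0.001, -0.967, 0.255], [-1.0, 0.001, -0.0]]
wrist_force: [0.3, -0.0, 0.1]
gripper_width: 0.693
```

Emit:
play_rows(
  commands=[
    {"fingers": -0.38,"tx": 0,"ty": 0.178,"tz": -0.145,"ax": 0,"ay": 0,"az": 0},
    {"fingers": -0.38,"tx": 0,"ty": 0.178,"tz": -0.145,"ax": 0,"ay": 0,"az": 0},
    {"fingers": -0.38,"tx": 0,"ty": 0.178,"tz": -0.145,"ax": 0,"ay": 0,"az": 0},
    {"fingers": -0.38,"tx": 0,"ty": 0.178,"tz": -0.145,"ax": 0,"ay": 0,"az": 0},
    {"fingers": -0.38,"tx": 0,"ty": 0.178,"tz": -0.145,"ax": 0,"ay": 0,"az": 0},
  ],
)

```text
time_s: 3.32
tcp_pos: [0.4432, -0.0193, 0.2628]
ee_rot: [[0.0, -0.255, -0.967], [-0.001, -0.967, 0.255], [-1.0, 0.001, -0.0]]
wrist_force: [0.1, -0.3, 0.6]
gripper_width: 0.69
```

Emit:
play_rows(
  commands=[
    {"fingers": -0.38,"tx": 0,"ty": 0.178,"tz": -0.145,"ax": 0,"ay": 0,"az": 0},
    {"fingers": -0.38,"tx": 0,"ty": 0.178,"tz": -0.145,"ax": 0,"ay": 0,"az": 0},
    {"fingers": -0.38,"tx": 0,"ty": 0.178,"tz": -0.145,"ax": 0,"ay": 0,"az": 0},
    {"fingers": -0.38,"tx": 0,"ty": 0.178,"tz": -0.145,"ax": 0,"ay": 0,"az": 0},
    {"fingers": -0.38,"tx": 0,"ty": 0.178,"tz": -0.145,"ax": 0,"ay": 0,"az": 0},
  ],
)

```text
time_s: 3.73
tcp_pos: [0.5157, -0.1757, 0.2619]
ee_rot: [[-0.001, -0.254, -0.967], [-0.001, -0.967, 0.254], [-1.0, 0.001, 0.0]]
wrist_force: [0.0, 0.1, 0.3]
gripper_width: 0.686
```

Emit:
play_rows(
  commands=[
    {"fingers": -0.38,"tx": 0,"ty": 0,"tz": 0,"ax": 0.463,"ay": 0,"az": 0},
    {"fingers": -0.38,"tx": 0,"ty": 0,"tz": 0,"ax": 0.463,"ay": 0,"az": 0},
    {"fingers": -0.38,"tx": 0,"ty": 0,"tz": 0,"ax": 0.463,"ay": 0,"az": 0},
    {"fingers": -0.38,"tx": 0,"ty": 0,"tz": 0,"ax": 0.463,"ay": 0,"az": 0},
    {"fingers": -0.38,"tx": 0,"ty": 0,"tz": 0,"ax": 0.463,"ay": 0,"az": 0},
  ],
)

```text
time_s: 4.15
tcp_pos: [0.5138, -0.1709, 0.2628]
ee_rot: [[-0.0, -0.772, -0.635], [0.0, -0.635, 0.772], [-1.0, -0.0, 0.0]]
wrist_force: [-0.0, -0.7, 0.0]
gripper_width: 0.69
```

Emit:
play_rows(
  commands=[
    {"fingers": -0.38,"tx": 0,"ty": 0,"tz": 0,"ax": 0.19,"ay": 0,"az": 0},
    {"fingers": -0.38,"tx": 0,"ty": 0,"tz": 0,"ax": 0.19,"ay": 0,"az": 0},
    {"fingers": -0.38,"tx": 0,"ty": 0,"tz": 0,"ax": 0.19,"ay": 0,"az": 0},
    {"fingers": -0.38,"tx": 0,"ty": 0,"tz": 0,"ax": 0.19,"ay": 0,"az": 0},
    {"fingers": -0.38,"tx": 0,"ty": 0,"tz": 0,"ax": 0.19,"ay": 0,"az": 0},
  ],
)

```text
time_s: 4.57
tcp_pos: [0.5137, -0.1707, 0.2629]
ee_rot: [[-0.0, -0.996, -0.092], [0.0, -0.092, 0.996], [-1.0, 0.0, 0.0]]
wrist_force: [0.5, -0.7, -0.4]
gripper_width: 0.69
```

Emit:
play_rows(
  commands=[
    {"fingers": -0.38,"tx": 0,"ty": -0.001,"tz": -0.031,"ax": 0.073,"ay": 0,"az": 0},
    {"fingers": -0.38,"tx": 0,"ty": -0.001,"tz": -0.031,"ax": 0.073,"ay": 0,"az": 0},
    {"fingers": -0.38,"tx": 0.05,"ty": -0.001,"tz": -0.031,"ax": 0.073,"ay": 0,"az": 0},
    {"fingers": -0.38,"tx": 0.1,"ty": -0.001,"tz": -0.031,"ax": 0.073,"ay": 0,"az": 0},
    {"fingers": -0.38,"tx": 0.14,"ty": -0.001,"tz": -0.031,"ax": 0.073,"ay": 0,"az": 0},
  ],
)

```text
time_s: 4.98
tcp_pos: [0.516, -0.1937, 0.156]
ee_rot: [[-0.001, -0.991, 0.132], [0.001, 0.132, 0.991], [-1.0, 0.001, 0.001]]
wrist_force: [-0.9, -0.5, -1.1]
gripper_width: 0.689
```

Emit:
play_rows(
  commands=[
    {"fingers": -0.38,"tx": 0.05,"ty": 0,"tz": 0,"ax": 0,"ay": 0,"az": 0},
    {"fingers": -0.38,"tx": 0.09,"ty": 0,"tz": 0,"ax": 0,"ay": 0,"az": 0},
    {"fingers": -0.38,"tx": 0.11,"ty": 0,"tz": 0,"ax": 0,"ay": 0,"az": 0},
    {"fingers": -0.38,"tx": 0.11,"ty": 0,"tz": 0,"ax": 0,"ay": 0,"az": 0},
    {"fingers": -0.38,"tx": 0.11,"ty": 0,"tz": 0,"ax": 0,"ay": 0,"az": 0},
  ],
)

```text
time_s: 5.4
tcp_pos: [0.5168, -0.1941, 0.0751]
ee_rot: [[-0.001, -0.991, 0.131], [-0.0, 0.131, 0.991], [-1.0, 0.001, -0.0]]
wrist_force: [0.4, 0.5, 0.3]
gripper_width: 0.691
```

Run:
```python
from h import *
s=r.sense();c=np.array([.557,.0525]);a=np.radians(172.2);by=np.array([np.cos(a),np.sin(a)]);bx=np.array([by[1],-by[0]])
d=s["tcp_pos"][:2]-c;print("board frame",d@bx,d@by,s["tcp_pos"],"yaw",np.degrees(np.arctan2(s["ee_rot"][1][1],s["ee_rot"][0][1])),s["wrist_force"],s["gripper_width"])
p=viewer.capture("scene");cv2.imwrite("pics/s1.png",cv2.resize(p["image"][150:390,230:490],None,fx=2.5,fy=2.5)[:,:,::-1])
```

```text
board frame -0.24982245534333347 0.0063924291067157385 [ 0.51676192 -0.19414351  0.07512495] yaw 172.4786417651659 [0.38936442 0.49318826 0.32919402] 0.6910794943758515
```

View pics/s1.png

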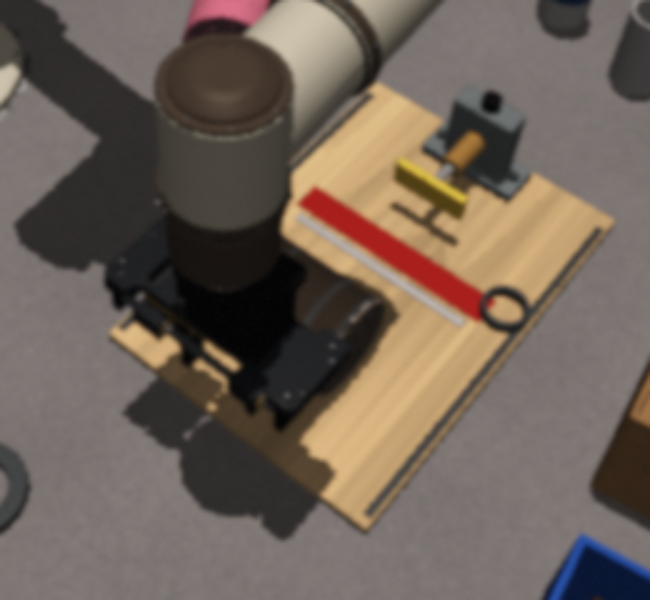

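The gripper sits behind the core, which is partly hidden; the stripe, pad and clamp are clear. I close the gap, then roll the core gently towards the strip.

Emit:
play_rows(
  commands=[
    {"fingers": -0.38,"tx": 0,"ty": 0,"tz": 0.012,"ax": 0,"ay": 0,"az": 0},
    {"fingers": -0.38,"tx": 0,"ty": 0,"tz": 0.026,"ax": 0,"ay": 0,"az": 0},
    {"fingers": -0.38,"tx": 0,"ty": 0,"tz": 0.036,"ax": 0,"ay": 0,"az": 0},
    {"fingers": -0.38,"tx": 0,"ty": 0,"tz": 0.042,"ax": 0,"ay": 0,"az": 0},
    {"fingers": -0.38,"tx": 0,"ty": 0,"tz": 0.046,"ax": 0,"ay": 0,"az": 0},
  ],
)

```text
time_s: 5.87
tcp_pos: [0.5216, -0.1592, 0.0761]
ee_rot: [[0.001, -0.991, 0.131], [0.0, 0.131, 0.991], [-1.0, -0.001, 0.0]]
wrist_force: [0.7, -0.2, -0.0]
gripper_width: 0.689
```

Emit:
play_rows(
  commands=[
    {"fingers": -0.38,"tx": 0,"ty": 0,"tz": 0.003,"ax": 0,"ay": 0,"az": 0},
    {"fingers": -0.38,"tx": 0,"ty": 0,"tz": 0.006,"ax": 0,"ay": 0,"az": 0},
    {"fingers": -0.38,"tx": 0,"ty": 0,"tz": 0.009,"ax": 0,"ay": 0,"az": 0},
    {"fingers": -0.38,"tx": 0,"ty": 0,"tz": 0.013,"ax": 0,"ay": 0,"az": 0},
    {"fingers": -0.38,"tx": 0,"ty": 0,"tz": 0.017,"ax": 0,"ay": 0,"az": 0},
  ],
)

```text
time_s: 6.28
tcp_pos: [0.5228, -0.1476, 0.0753]
ee_rot: [[-0.0, -0.991, 0.132], [0.0, 0.132, 0.991], [-1.0, 0.0, -0.0]]
wrist_force: [0.6, 0.1, -0.3]
gripper_width: 0.689
```

Emit:
play_rows(
  commands=[
    {"fingers": -0.38,"tx": 0,"ty": 0,"tz": 0.005,"ax": 0,"ay": 0,"az": 0},
    {"fingers": -0.38,"tx": 0,"ty": 0,"tz": 0.01,"ax": 0,"ay": 0,"az": 0},
    {"fingers": -0.38,"tx": 0,"ty": 0,"tz": 0.015,"ax": 0,"ay": 0,"az": 0},
    {"fingers": -0.38,"tx": 0,"ty": 0,"tz": 0.02,"ax": 0,"ay": 0,"az": 0},
    {"fingers": -0.38,"tx": 0,"ty": 0,"tz": 0.025,"ax": 0,"ay": 0,"az": 0},
  ],
)

```text
time_s: 6.7
tcp_pos: [0.5253, -0.1286, 0.0753]
ee_rot: [[-0.0, -0.991, 0.132], [0.0, 0.132, 0.991], [-1.0, 0.0, 0.0]]
wrist_force: [-0.1, -0.9, -1.1]
gripper_width: 0.691
```

Emit:
play_rows(
  commands=[
    {"fingers": -0.38,"tx": 0,"ty": 0,"tz": 0.005,"ax": 0,"ay": 0,"az": 0},
    {"fingers": -0.38,"tx": 0,"ty": 0,"tz": 0.01,"ax": 0,"ay": 0,"az": 0},
    {"fingers": -0.38,"tx": 0,"ty": 0,"tz": 0.015,"ax": 0,"ay": 0,"az": 0},
    {"fingers": -0.38,"tx": 0,"ty": 0,"tz": 0.02,"ax": 0,"ay": 0,"az": 0},
    {"fingers": -0.38,"tx": 0,"ty": 0,"tz": 0.025,"ax": 0,"ay": 0,"az": 0},
  ],
)

```text
time_s: 7.12
tcp_pos: [0.5278, -0.1101, 0.0754]
ee_rot: [[0.0, -0.991, 0.132], [0.0, 0.132, 0.991], [-1.0, -0.0, 0.0]]
wrist_force: [-0.3, 0.7, -0.4]
gripper_width: 0.69
```

Emit:
play_rows(
  commands=[
    {"fingers": -0.38,"tx": 0,"ty": 0,"tz": 0.005,"ax": 0,"ay": 0,"az": 0},
    {"fingers": -0.38,"tx": 0,"ty": 0,"tz": 0.01,"ax": 0,"ay": 0,"az": 0},
    {"fingers": -0.38,"tx": 0,"ty": 0,"tz": 0.015,"ax": 0,"ay": 0,"az": 0},
    {"fingers": -0.38,"tx": 0,"ty": 0,"tz": 0.02,"ax": 0,"ay": 0,"az": 0},
    {"fingers": -0.38,"tx": 0,"ty": 0,"tz": 0.025,"ax": 0,"ay": 0,"az": 0},
  ],
)

```text
time_s: 7.53
tcp_pos: [0.5302, -0.0915, 0.0754]
ee_rot: [[-0.0, -0.991, 0.132], [0.0, 0.132, 0.991], [-1.0, 0.0, 0.0]]
wrist_force: [-0.8, -0.4, 0.0]
gripper_width: 0.692
```

```bash
cat >> h.py <<'E'
C=np.array([.557,.0525]);A=np.radians(172.2);BY=np.array([np.cos(A),np.sin(A)]);BX=np.array([BY[1],-BY[0]])
def status(cam=None,near=None):
    s=r.sense();d=s["tcp_pos"][:2]-C;f=np.array(s["wrist_force"]);print("t %.2f tcp board mm x %.1f y %.1f z %.1f yaw %.2f  F along %.2f across %.2f up %.2f"%(s["time_s"],1e3*d@BX,1e3*d@BY,1e3*s["tcp_pos"][2],np.degrees(np.arctan2(s["ee_rot"][1][1],s["ee_rot"][0][1])),f[:2]@BX,f[:2]@BY,f[2]))
def locate(p,xb):
    """core from its visible silhouette, guess xb (m) in the board frame; hidden part is ignored only roughly"""
    g=C+xb*BX+.006*BY; uv=proj(p,[*g,.062])[0]; L=[d for d in spotter.silhouettes("core",p) if np.hypot(*(d["uv"]-uv))<40]
    if not L: print("core not seen"); return
    q,e=fit_core([(p,L[0]["region"].astype(np.float32))],[*g,A]); d=q[:2]-C; print("core board mm x %.1f y %.1f ang %.1f err %.3f"%(1e3*d@BX,1e3*d@BY,np.degrees(q[2]),e))
E
python3 - <<'E'
from h import *
status()
p=viewer.capture("top"); locate(p,-.07); q=viewer.capture("scene"); locate(q,-.07)
cv2.imwrite("pics/s2.png",np.hstack([cv2.resize(v["image"][a:a+140,b:b+150],None,fx=2.6,fy=2.6) for v,a,b in ((p,140,220),(q,190,320))])[:,:,::-1])
E
```

```text
t 7.53 tcp board mm x -146.3 y 7.0 z 75.4 yaw 172.42  F along -0.53 across 0.73 up 0.04
core board mm x -89.8 y 33.3 ang 172.4 err 0.491
core board mm x -101.9 y -9.2 ang 197.3 err 0.798
```

View pics/s2.png

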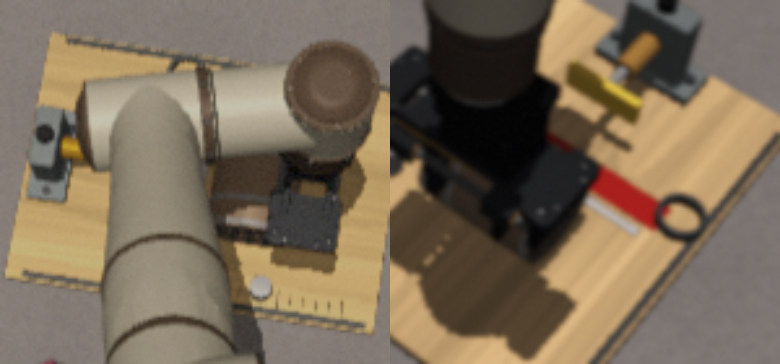

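Both views are mostly blocked by the arm, though the top view shows the core just ahead of the fingers. From here I go by feel, more slowly.

Emit:
play_rows(
  commands=[
    {"fingers": -0.38,"tx": 0,"ty": 0,"tz": 0.004,"ax": 0,"ay": 0,"az": 0},
    {"fingers": -0.38,"tx": 0,"ty": 0,"tz": 0.008,"ax": 0,"ay": 0,"az": 0},
    {"fingers": -0.38,"tx": 0,"ty": 0,"tz": 0.012,"ax": 0,"ay": 0,"az": 0},
    {"fingers": -0.38,"tx": 0,"ty": 0,"tz": 0.016,"ax": 0,"ay": 0,"az": 0},
    {"fingers": -0.38,"tx": 0,"ty": 0,"tz": 0.02,"ax": 0,"ay": 0,"az": 0},
  ],
)

```text
time_s: 8.15
tcp_pos: [0.5323, -0.0767, 0.0754]
ee_rot: [[0.0, -0.991, 0.132], [0.0, 0.132, 0.991], [-1.0, -0.0, 0.0]]
wrist_force: [0.7, 0.2, -0.3]
gripper_width: 0.69
```

Emit:
play_rows(
  commands=[
    {"fingers": -0.38,"tx": 0,"ty": 0,"tz": 0.004,"ax": 0,"ay": 0,"az": 0},
    {"fingers": -0.38,"tx": 0,"ty": 0,"tz": 0.008,"ax": 0,"ay": 0,"az": 0},
    {"fingers": -0.38,"tx": 0,"ty": 0,"tz": 0.012,"ax": 0,"ay": 0,"az": 0},
    {"fingers": -0.38,"tx": 0,"ty": 0,"tz": 0.016,"ax": 0,"ay": 0,"az": 0},
    {"fingers": -0.38,"tx": 0,"ty": 0,"tz": 0.02,"ax": 0,"ay": 0,"az": 0},
  ],
)

```text
time_s: 8.57
tcp_pos: [0.5342, -0.0618, 0.0753]
ee_rot: [[-0.0, -0.991, 0.132], [0.0, 0.132, 0.991], [-1.0, 0.0, 0.0]]
wrist_force: [-0.2, 0.4, 0.8]
gripper_width: 0.689
```

Emit:
play_rows(
  commands=[
    {"fingers": -0.38,"tx": 0,"ty": 0,"tz": 0.0015,"ax": 0,"ay": 0,"az": 0},
    {"fingers": -0.38,"tx": 0,"ty": 0,"tz": 0.003,"ax": 0,"ay": 0,"az": 0},
    {"fingers": -0.38,"tx": 0,"ty": 0,"tz": 0.0045,"ax": 0,"ay": 0,"az": 0},
    {"fingers": -0.38,"tx": 0,"ty": 0,"tz": 0.006,"ax": 0,"ay": 0,"az": 0},
    {"fingers": -0.38,"tx": 0,"ty": 0,"tz": 0.0075,"ax": 0,"ay": 0,"az": 0},
  ],
)

```text
time_s: 8.98
tcp_pos: [0.5349, -0.0566, 0.0754]
ee_rot: [[-0.0, -0.991, 0.132], [0.0, 0.132, 0.991], [-1.0, 0.0, 0.0]]
wrist_force: [-0.4, -0.6, 0.3]
gripper_width: 0.687
```

```bash
python3 -c "
from h import *
status()"
```

```text
t 8.98 tcp board mm x -111.0 y 7.1 z 75.4 yaw 172.41  F along -0.61 across 0.36 up 0.28
```

Emit:
play_rows(
  commands=[
    {"fingers": -0.38,"tx": 0,"ty": 0,"tz": 0.0015,"ax": 0,"ay": 0,"az": 0},
    {"fingers": -0.38,"tx": 0,"ty": 0,"tz": 0.003,"ax": 0,"ay": 0,"az": 0},
    {"fingers": -0.38,"tx": 0,"ty": 0,"tz": 0.0045,"ax": 0,"ay": 0,"az": 0},
    {"fingers": -0.38,"tx": 0,"ty": 0,"tz": 0.006,"ax": 0,"ay": 0,"az": 0},
    {"fingers": -0.38,"tx": 0,"ty": 0,"tz": 0.0075,"ax": 0,"ay": 0,"az": 0},
  ],
)

```text
time_s: 9.4
tcp_pos: [0.5357, -0.0509, 0.0755]
ee_rot: [[0.0, -0.991, 0.132], [-0.0, 0.132, 0.991], [-1.0, -0.0, -0.0]]
wrist_force: [-0.1, -0.1, 0.2]
gripper_width: 0.69
```

Emit:
play_rows(
  commands=[
    {"fingers": -0.38,"tx": 0,"ty": 0,"tz": 0.001,"ax": 0,"ay": 0,"az": 0},
    {"fingers": -0.38,"tx": 0,"ty": 0,"tz": 0.002,"ax": 0,"ay": 0,"az": 0},
    {"fingers": -0.38,"tx": 0,"ty": 0,"tz": 0.003,"ax": 0,"ay": 0,"az": 0},
    {"fingers": -0.38,"tx": 0,"ty": 0,"tz": 0.004,"ax": 0,"ay": 0,"az": 0},
    {"fingers": -0.38,"tx": 0,"ty": 0,"tz": 0.005,"ax": 0,"ay": 0,"az": 0},
  ],
)

```text
time_s: 9.82
tcp_pos: [0.5362, -0.0473, 0.0755]
ee_rot: [[0.0, -0.991, 0.132], [-0.0, 0.132, 0.991], [-1.0, -0.0, -0.0]]
wrist_force: [0.6, 0.3, -0.7]
gripper_width: 0.686
```

Emit:
play_rows(
  commands=[
    {"fingers": -0.38,"tx": 0,"ty": 0,"tz": 0.001,"ax": 0,"ay": 0,"az": 0},
    {"fingers": -0.38,"tx": 0,"ty": 0,"tz": 0.002,"ax": 0,"ay": 0,"az": 0},
    {"fingers": -0.38,"tx": 0,"ty": 0,"tz": 0.003,"ax": 0,"ay": 0,"az": 0},
    {"fingers": -0.38,"tx": 0,"ty": 0,"tz": 0.004,"ax": 0,"ay": 0,"az": 0},
    {"fingers": -0.38,"tx": 0,"ty": 0,"tz": 0.005,"ax": 0,"ay": 0,"az": 0},
  ],
)

```text
time_s: 10.23
tcp_pos: [0.5367, -0.0435, 0.0754]
ee_rot: [[-0.0, -0.991, 0.132], [-0.0, 0.132, 0.991], [-1.0, 0.0, -0.0]]
wrist_force: [-0.1, -0.6, 0.5]
gripper_width: 0.692
```

Emit:
play_rows(
  commands=[
    {"fingers": -0.38,"tx": 0,"ty": 0,"tz": 0.001,"ax": 0,"ay": 0,"az": 0},
    {"fingers": -0.38,"tx": 0,"ty": 0,"tz": 0.002,"ax": 0,"ay": 0,"az": 0},
    {"fingers": -0.38,"tx": 0,"ty": 0,"tz": 0.003,"ax": 0,"ay": 0,"az": 0},
    {"fingers": -0.38,"tx": 0,"ty": 0,"tz": 0.004,"ax": 0,"ay": 0,"az": 0},
    {"fingers": -0.38,"tx": 0,"ty": 0,"tz": 0.005,"ax": 0,"ay": 0,"az": 0},
  ],
)

```text
time_s: 10.65
tcp_pos: [0.5371, -0.041, 0.0763]
ee_rot: [[-0.0, -0.991, 0.131], [-0.002, 0.131, 0.991], [-1.0, 0.0, -0.002]]
wrist_force: [-1.0, -6.7, 6.9]
gripper_width: 0.69
```

Emit:
play_rows(
  commands=[
    {"fingers": -0.38,"tx": 0,"ty": 0,"tz": 0.001,"ax": 0,"ay": 0,"az": 0},
    {"fingers": -0.38,"tx": 0,"ty": 0,"tz": 0.002,"ax": 0,"ay": 0,"az": 0},
    {"fingers": -0.38,"tx": 0,"ty": 0,"tz": 0.003,"ax": 0,"ay": 0,"az": 0},
    {"fingers": -0.38,"tx": 0,"ty": 0,"tz": 0.004,"ax": 0,"ay": 0,"az": 0},
    {"fingers": -0.38,"tx": 0,"ty": 0,"tz": 0.005,"ax": 0,"ay": 0,"az": 0},
  ],
)

```text
time_s: 11.07
tcp_pos: [0.5375, -0.0386, 0.0776]
ee_rot: [[-0.001, -0.991, 0.131], [-0.004, 0.131, 0.991], [-1.0, 0.0, -0.004]]
wrist_force: [-4.5, -11.2, 13.7]
gripper_width: 0.689
```

The force along is about 11 N with 14 N upward, so the contact is high on the core, not at mid-height. I'll look before going on.

Run:
```python
from h import *
status()
q=viewer.capture("scene"); print(proj(q,[[*(C-.034*BX+.007*BY),.062],[*(C-.094*BX+.007*BY),.077]]), -q["R"].T@q["t"])
b=cv2.resize(q["image"][180:320,310:460],None,fx=5,fy=4.2*1,interpolation=cv2.INTER_CUBIC).astype(float)
cv2.imwrite("pics/s3.png",np.clip(255*(b/255)**.5,0,255).astype(np.uint8)[:,:,::-1])
```

```text
t 11.07 tcp board mm x -92.9 y 7.0 z 77.6 yaw 172.49  F along -11.73 across 2.91 up 13.67
[[379.08307551 244.96926079]
 [364.12271298 257.16834055]] [ 0.77797448 -0.59537949  0.93291534]
```

View pics/s3.png

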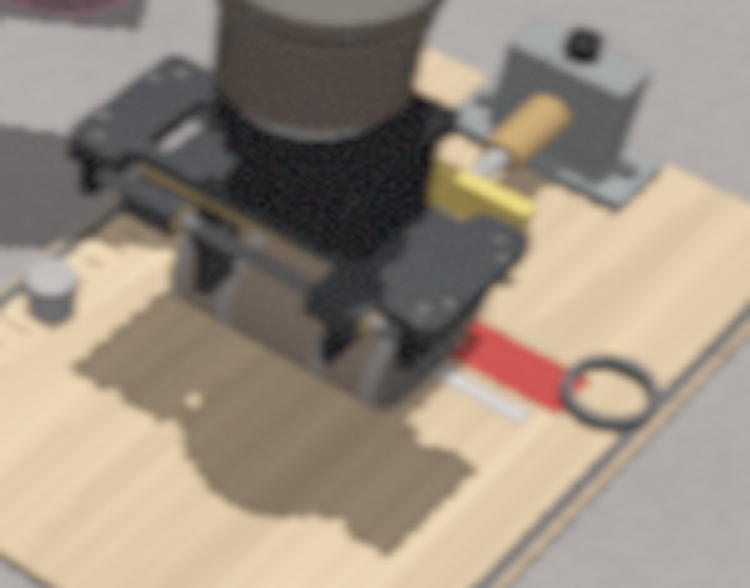

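The finger carriers overhang the core and touch it high up. I back off and tilt the tool 20° so the fingertips lead. Then only the tips touch, at mid-height.

Emit:
play_rows(
  commands=[
    {"fingers": -0.38,"tx": 0,"ty": 0,"tz": -0.003,"ax": 0,"ay": 0,"az": 0},
    {"fingers": -0.38,"tx": 0,"ty": 0,"tz": -0.006,"ax": 0,"ay": 0,"az": 0},
    {"fingers": -0.38,"tx": 0,"ty": 0,"tz": -0.015,"ax": 0,"ay": 0,"az": 0},
    {"fingers": -0.38,"tx": 0,"ty": 0,"tz": -0.03,"ax": 0,"ay": 0,"az": 0},
    {"fingers": -0.38,"tx": 0,"ty": 0,"tz": -0.05,"ax": 0,"ay": 0,"az": 0},
  ],
)

```text
time_s: 11.53
tcp_pos: [0.5328, -0.0732, 0.075]
ee_rot: [[0.0, -0.991, 0.131], [0.001, 0.131, 0.991], [-1.0, -0.0, 0.001]]
wrist_force: [0.1, -0.6, 0.1]
gripper_width: 0.689
```

Emit:
play_rows(
  commands=[
    {"fingers": -0.38,"tx": 0,"ty": 0,"tz": -0.01,"ax": 0,"ay": -0.03,"az": 0},
    {"fingers": -0.38,"tx": 0,"ty": 0,"tz": -0.01,"ax": 0,"ay": -0.06,"az": 0},
    {"fingers": -0.38,"tx": 0,"ty": 0,"tz": -0.01,"ax": 0,"ay": -0.09,"az": 0},
    {"fingers": -0.38,"tx": 0,"ty": 0,"tz": -0.01,"ax": 0,"ay": -0.111,"az": 0},
    {"fingers": -0.38,"tx": 0,"ty": 0,"tz": -0.01,"ax": 0,"ay": -0.111,"az": 0},
  ],
)

```text
time_s: 11.95
tcp_pos: [0.5322, -0.0833, 0.0747]
ee_rot: [[0.048, -0.99, 0.129], [0.341, 0.138, 0.93], [-0.939, -0.0, 0.344]]
wrist_force: [0.6, -0.1, -0.2]
gripper_width: 0.693
```

Run:
```python
from h import *
status(); s=r.sense(); print(np.round(s["ee_rot"],3).tolist(),np.round(s["joints"],1))
q=viewer.capture("scene"); 
b=cv2.resize(q["image"][180:320,310:460],None,fx=5,fy=4.2*1,interpolation=cv2.INTER_CUBIC).astype(float)
cv2.imwrite("pics/s4.png",np.clip(255*(b/255)**.5,0,255).astype(np.uint8)[:,:,::-1])
```

```text
t 11.95 tcp board mm x -137.9 y 6.1 z 74.7 yaw 172.09  F along -0.01 across -0.61 up -0.20
[[0.048, -0.99, 0.129], [0.341, 0.138, 0.93], [-0.939, -0.0, 0.344]] [ -5.   24.3 -12.1 -24.8 -55.2  11.7]
```

View pics/s4.png

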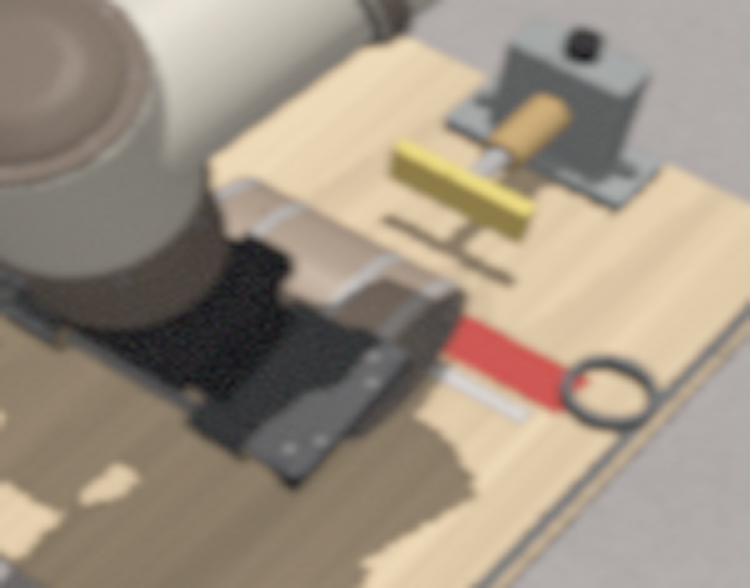

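The core is now in view, just before the strip at about crop (340,260), square to it. The pad, stripe and clamp are untouched. I resume the push.

Emit:
play_rows(
  commands=[
    {"fingers": -0.38,"tx": 0.002,"ty": 0,"tz": 0.0055,"ax": 0,"ay": 0,"az": 0},
    {"fingers": -0.38,"tx": 0.004,"ty": 0,"tz": 0.011,"ax": 0,"ay": 0,"az": 0},
    {"fingers": -0.38,"tx": 0.006,"ty": 0,"tz": 0.0165,"ax": 0,"ay": 0,"az": 0},
    {"fingers": -0.38,"tx": 0.008,"ty": 0,"tz": 0.022,"ax": 0,"ay": 0,"az": 0},
    {"fingers": -0.38,"tx": 0.01,"ty": 0,"tz": 0.0275,"ax": 0,"ay": 0,"az": 0},
  ],
)

```text
time_s: 12.42
tcp_pos: [0.5348, -0.0579, 0.0758]
ee_rot: [[0.045, -0.992, 0.122], [0.338, 0.13, 0.932], [-0.94, -0.001, 0.341]]
wrist_force: [0.1, -1.6, 1.3]
gripper_width: 0.691
```

Emit:
play_rows(
  commands=[
    {"fingers": -0.38,"tx": 0.0005,"ty": 0,"tz": 0.0013,"ax": 0,"ay": 0,"az": 0},
    {"fingers": -0.38,"tx": 0.0009,"ty": 0,"tz": 0.0025,"ax": 0,"ay": 0,"az": 0},
    {"fingers": -0.38,"tx": 0.0014,"ty": 0,"tz": 0.0038,"ax": 0,"ay": 0,"az": 0},
    {"fingers": -0.38,"tx": 0.0018,"ty": 0,"tz": 0.005,"ax": 0,"ay": 0,"az": 0},
    {"fingers": -0.38,"tx": 0.0023,"ty": 0,"tz": 0.0063,"ax": 0,"ay": 0,"az": 0},
  ],
)

```text
time_s: 12.83
tcp_pos: [0.5352, -0.054, 0.0753]
ee_rot: [[0.045, -0.991, 0.124], [0.339, 0.132, 0.932], [-0.94, 0.0, 0.342]]
wrist_force: [-0.2, 0.8, 0.1]
gripper_width: 0.69
```

Emit:
play_rows(
  commands=[
    {"fingers": -0.38,"tx": 0.0005,"ty": 0,"tz": 0.0013,"ax": 0,"ay": 0,"az": 0},
    {"fingers": -0.38,"tx": 0.0009,"ty": 0,"tz": 0.0025,"ax": 0,"ay": 0,"az": 0},
    {"fingers": -0.38,"tx": 0.0014,"ty": 0,"tz": 0.0038,"ax": 0,"ay": 0,"az": 0},
    {"fingers": -0.38,"tx": 0.0018,"ty": 0,"tz": 0.005,"ax": 0,"ay": 0,"az": 0},
    {"fingers": -0.38,"tx": 0.0023,"ty": 0,"tz": 0.0063,"ax": 0,"ay": 0,"az": 0},
  ],
)

```text
time_s: 13.25
tcp_pos: [0.5359, -0.049, 0.0754]
ee_rot: [[0.045, -0.991, 0.124], [0.339, 0.132, 0.932], [-0.94, 0.0, 0.342]]
wrist_force: [-0.3, -0.6, -0.1]
gripper_width: 0.691
```

```bash
python3 -c "
from h import *
status()"
```

```text
t 13.25 tcp board mm x -103.4 y 7.1 z 75.4 yaw 172.42  F along -0.68 across 0.25 up -0.10
```

Emit:
play_rows(
  commands=[
    {"fingers": -0.38,"tx": 0.0004,"ty": 0,"tz": 0.001,"ax": 0,"ay": 0,"az": 0},
    {"fingers": -0.38,"tx": 0.0007,"ty": 0,"tz": 0.002,"ax": 0,"ay": 0,"az": 0},
    {"fingers": -0.38,"tx": 0.0011,"ty": 0,"tz": 0.003,"ax": 0,"ay": 0,"az": 0},
    {"fingers": -0.38,"tx": 0.0015,"ty": 0,"tz": 0.004,"ax": 0,"ay": 0,"az": 0},
    {"fingers": -0.38,"tx": 0.0018,"ty": 0,"tz": 0.005,"ax": 0,"ay": 0,"az": 0},
  ],
)

```text
time_s: 13.67
tcp_pos: [0.5365, -0.045, 0.0754]
ee_rot: [[0.045, -0.991, 0.124], [0.339, 0.132, 0.932], [-0.94, -0.0, 0.342]]
wrist_force: [-0.5, 0.0, 0.2]
gripper_width: 0.694
```

Emit:
play_rows(
  commands=[
    {"fingers": -0.38,"tx": 0.0004,"ty": 0,"tz": 0.001,"ax": 0,"ay": 0,"az": 0},
    {"fingers": -0.38,"tx": 0.0007,"ty": 0,"tz": 0.002,"ax": 0,"ay": 0,"az": 0},
    {"fingers": -0.38,"tx": 0.0011,"ty": 0,"tz": 0.003,"ax": 0,"ay": 0,"az": 0},
    {"fingers": -0.38,"tx": 0.0015,"ty": 0,"tz": 0.004,"ax": 0,"ay": 0,"az": 0},
    {"fingers": -0.38,"tx": 0.0018,"ty": 0,"tz": 0.005,"ax": 0,"ay": 0,"az": 0},
  ],
)

```text
time_s: 14.08
tcp_pos: [0.537, -0.0411, 0.0755]
ee_rot: [[0.045, -0.991, 0.124], [0.339, 0.132, 0.932], [-0.94, -0.0, 0.342]]
wrist_force: [0.4, -0.3, 0.5]
gripper_width: 0.693
```

Run:
```python
from h import *
status()
q=viewer.capture("scene"); p=viewer.capture("top")
b=cv2.resize(q["image"][180:320,310:460],None,fx=5,fy=4.2,interpolation=cv2.INTER_CUBIC).astype(float)
b=np.clip(255*(b/255)**.5,0,255).astype(np.uint8)[:,:,::-1].copy()
t=np.linspace(0,2*np.pi,60)
for xc,col in ((-.06,(255,0,0)),(-.043,(0,255,0)),(-.0265,(0,255,255))):
    z=.062 if xc<-.03 else .0645
    for e in (-.0505,.0695):
        X=[[*(C+(xc+.05*np.cos(k))*BX+e*BY),z+.05*np.sin(k)] for k in t]
        cv2.polylines(b,[np.round((proj(q,X)-[310,180]+.5)*[5,4.2]).astype(np.int32)],True,col,1)
# expected fingertip front corners
s=r.sense();R=np.array(s["ee_rot"])
for yy in (-.045,.045):
    for zz in (-.0095,.0095):
        u=(proj(q,np.array(s["tcp_pos"])+R@[.019,yy,zz])[0]-[310,180]+.5)*[5,4.2]; cv2.circle(b,tuple(np.round(u).astype(int)),3,(255,0,255),-1)
cv2.imwrite("pics/s5.png",b)
```

```text
t 14.08 tcp board mm x -95.5 y 7.1 z 75.5 yaw 172.42  F along -0.21 across -0.47 up 0.48
```

View pics/s5.png

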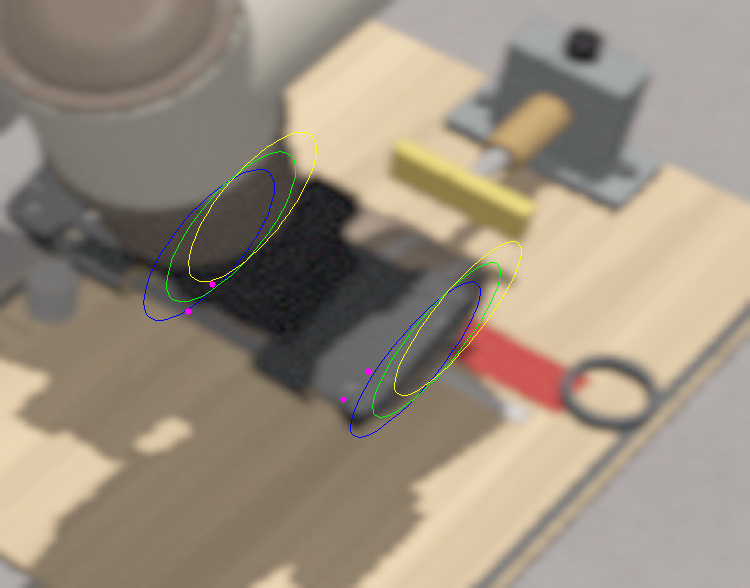

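```bash
cat >> h.py <<'E'
def edge_fit(p,tag,ys=.0095):
    """far (+x) rim of the core: compare support of visible silhouette with the model's, for candidates x"""
    g=proj(p,[*(C-.02*BX+.006*BY),.062])[0]
    for d in spotter.silhouettes("core",p):
        if np.hypot(*(d["uv"]-g))>45: continue
        v,u=np.nonzero(d["region"]); U=np.c_[u,v]
        a=proj(p,[[*(C+.06*BY),.062],[*(C-.06*BY),.062]]); ax=(a[1]-a[0])/np.linalg.norm(a[1]-a[0]); n=np.array([ax[1],-ax[0]])
        b=proj(p,[*(C+.05*BX),.062])[0]-proj(p,[*C,.062])[0]; n*=np.sign(n@b)
        sn=np.percentile(U@n,99.7); sa=np.percentile(U@ax,99.7)
        out=[]
        for x in np.arange(-.08,.03,.004):
            m=mask_cyl(p,*(C+x*BX+ys*BY),A)>.5; w,q=np.nonzero(m); M=np.c_[q,w]; out.append((x,np.percentile(M@n,99.7),np.percentile(M@ax,99.7)))
        o=np.array(out); xe=np.interp(sn,o[:,1],o[:,0]); print(tag,"score %.2f uv %s area %d x %.1f mm, end px (seen-model) %.1f"%(d["score"],np.round(d["uv"]),len(U),xe*1e3,sa-np.interp(xe,o[:,0],o[:,2])))
        return d["region"]
E
python3 - <<'E'
from h import *
q=viewer.capture("scene"); p=viewer.capture("top")
a=edge_fit(q,"scene"); b=edge_fit(p,"top")
L=[]
for v,m,(r0,c0) in ((q,a,(180,310)),(p,b,(140,230))):
    im=v["image"].astype(float); im=np.clip(255*(im/255)**.5,0,255).astype(np.uint8)[:,:,::-1].copy()
    im=cv2.resize(im[r0:r0+130,c0:c0+140],None,fx=2.8*1,fy=2.8*1,interpolation=cv2.INTER_CUBIC)
    if m is not None:
        mm=cv2.resize(m[r0:r0+130,c0:c0+140].astype(np.uint8),None,fx=2.8,fy=2.8); cs,_=cv2.findContours(mm,0,2); cv2.drawContours(im,cs,-1,(0,255,0),1)
    L.append(im)
cv2.imwrite("pics/s6.png",np.hstack(L))
E
```

```text
scene score 0.59 uv [395. 244.] area 298 x -46.8 mm, end px (seen-model) -0.0
```

View pics/s6.png

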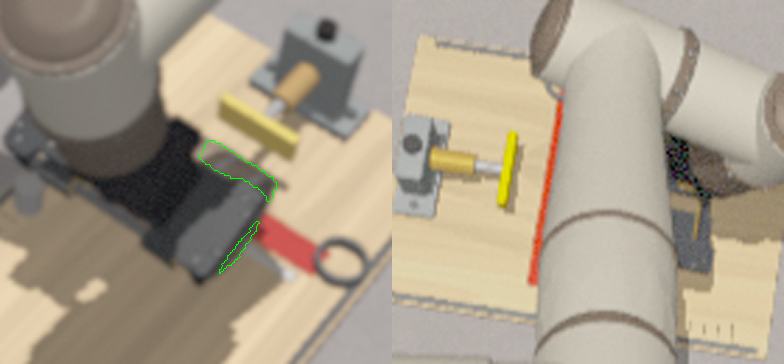

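Run:
```python
from h import *
q=viewer.capture("scene")
O=np.array([*(C-.0929*BX+.007*BY),.0776])
for yy in (.045,.03,-.03,-.045):
    print(yy,[np.round((proj(q,O+yy*np.r_[BY,0]+zz*np.r_[BX,0]-[0,0,.019])[0]-[310,180]+.5)*[5,4.2]).tolist() for zz in (-.0095,.0095)])
im=cv2.imread("pics/s3.png")[150:430,120:520]; cv2.imwrite("pics/s3c.png",cv2.resize(im,None,fx=2,fy=2))
```

```text
0.045 [[182.0, 311.0], [208.0, 290.0]]
0.03 [[208.0, 326.0], [233.0, 304.0]]
-0.03 [[311.0, 385.0], [336.0, 363.0]]
-0.045 [[338.0, 400.0], [363.0, 378.0]]
```

View pics/s3c.png

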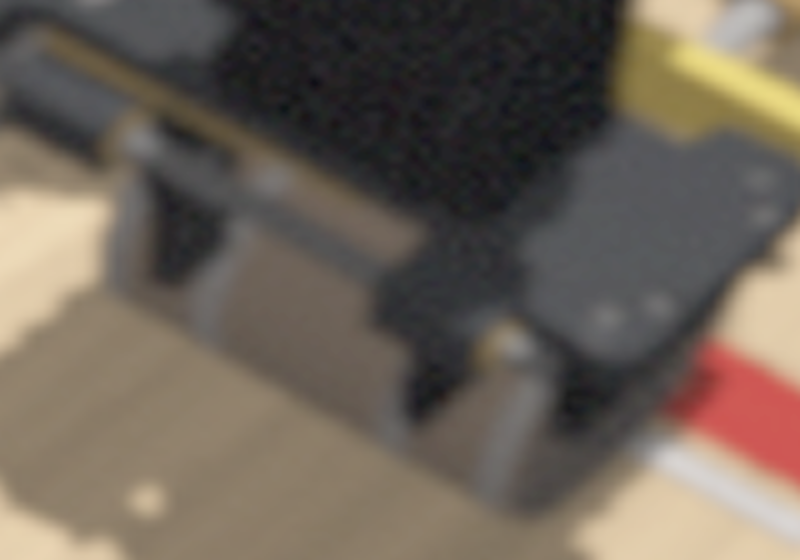

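The fingers meet the core higher than the stated tip offset implies: there is no contact yet at a TCP-to-core distance of 50 mm, and in the picture their tips look too high. I back off, lower by 28 mm, which still clears the board and the socket, and approach again.

Emit:
play_rows(
  commands=[
    {"fingers": -0.38,"tx": -0.0114,"ty": 0,"tz": -0.0313,"ax": 0,"ay": 0,"az": 0},
    {"fingers": -0.38,"tx": 0.0,"ty": 0,"tz": -0.0354,"ax": 0,"ay": 0,"az": 0},
    {"fingers": -0.38,"tx": 0.0114,"ty": 0,"tz": -0.0396,"ax": 0,"ay": 0,"az": 0},
    {"fingers": -0.38,"tx": 0.0237,"ty": 0,"tz": -0.0441,"ax": 0,"ay": 0,"az": 0},
    {"fingers": -0.38,"tx": 0.0237,"ty": 0,"tz": -0.0441,"ax": 0,"ay": 0,"az": 0},
  ],
)

```text
time_s: 14.85
tcp_pos: [0.5319, -0.0652, 0.0448]
ee_rot: [[0.04, -0.991, 0.126], [0.34, 0.132, 0.931], [-0.94, 0.005, 0.342]]
wrist_force: [-0.2, -0.4, -1.1]
gripper_width: 0.684
```

```bash
python3 -c "
from h import *
status(); edge_fit(viewer.capture('scene'),'scene')"
```

```text
t 14.85 tcp board mm x -120.1 y 8.9 z 44.8 yaw 172.39  F along -0.41 across 0.16 up -1.10
scene score 0.90 uv [381. 243.] area 1289 x -47.2 mm, end px (seen-model) 0.2
```

Emit:
play_rows(
  commands=[
    {"fingers": -0.38,"tx": 0.0009,"ty": 0,"tz": 0.0025,"ax": 0,"ay": 0,"az": 0},
    {"fingers": -0.38,"tx": 0.0018,"ty": 0,"tz": 0.005,"ax": 0,"ay": 0,"az": 0},
    {"fingers": -0.38,"tx": 0.0027,"ty": 0,"tz": 0.0075,"ax": 0,"ay": 0,"az": 0},
    {"fingers": -0.38,"tx": 0.0036,"ty": 0,"tz": 0.01,"ax": 0,"ay": 0,"az": 0},
    {"fingers": -0.38,"tx": 0.0045,"ty": 0,"tz": 0.0125,"ax": 0,"ay": 0,"az": 0},
  ],
)

```text
time_s: 15.37
tcp_pos: [0.5352, -0.0557, 0.0478]
ee_rot: [[0.046, -0.991, 0.123], [0.339, 0.132, 0.932], [-0.94, -0.001, 0.342]]
wrist_force: [-0.0, 0.5, -0.9]
gripper_width: 0.689
```

Emit:
play_rows(
  commands=[
    {"fingers": -0.38,"tx": 0.0005,"ty": 0,"tz": 0.0013,"ax": 0,"ay": 0,"az": 0},
    {"fingers": -0.38,"tx": 0.0009,"ty": 0,"tz": 0.0025,"ax": 0,"ay": 0,"az": 0},
    {"fingers": -0.38,"tx": 0.0014,"ty": 0,"tz": 0.0038,"ax": 0,"ay": 0,"az": 0},
    {"fingers": -0.38,"tx": 0.0018,"ty": 0,"tz": 0.005,"ax": 0,"ay": 0,"az": 0},
    {"fingers": -0.38,"tx": 0.0023,"ty": 0,"tz": 0.0063,"ax": 0,"ay": 0,"az": 0},
  ],
)

```text
time_s: 15.78
tcp_pos: [0.5357, -0.051, 0.0474]
ee_rot: [[0.045, -0.991, 0.124], [0.339, 0.132, 0.932], [-0.94, -0.0, 0.342]]
wrist_force: [-1.1, 0.4, 0.3]
gripper_width: 0.693
```

```bash
python3 -c "
from h import *
status(); edge_fit(viewer.capture('scene'),'scene')"
```

```text
t 15.78 tcp board mm x -105.5 y 7.1 z 47.4 yaw 172.42  F along 0.26 across 1.15 up 0.29
scene score 0.97 uv [385. 242.] area 854 x -45.3 mm, end px (seen-model) 0.2
```

Emit:
play_rows(
  commands=[
    {"fingers": -0.38,"tx": 0.0004,"ty": 0,"tz": 0.001,"ax": 0,"ay": 0,"az": 0},
    {"fingers": -0.38,"tx": 0.0007,"ty": 0,"tz": 0.002,"ax": 0,"ay": 0,"az": 0},
    {"fingers": -0.38,"tx": 0.0011,"ty": 0,"tz": 0.003,"ax": 0,"ay": 0,"az": 0},
    {"fingers": -0.38,"tx": 0.0015,"ty": 0,"tz": 0.004,"ax": 0,"ay": 0,"az": 0},
    {"fingers": -0.38,"tx": 0.0018,"ty": 0,"tz": 0.005,"ax": 0,"ay": 0,"az": 0},
  ],
)

```text
time_s: 16.3
tcp_pos: [0.5362, -0.0471, 0.0475]
ee_rot: [[0.045, -0.991, 0.124], [0.339, 0.132, 0.932], [-0.94, -0.0, 0.342]]
wrist_force: [-0.5, 0.1, -0.3]
gripper_width: 0.691
```

Emit:
play_rows(
  commands=[
    {"fingers": -0.38,"tx": 0.0004,"ty": 0,"tz": 0.001,"ax": 0,"ay": 0,"az": 0},
    {"fingers": -0.38,"tx": 0.0007,"ty": 0,"tz": 0.002,"ax": 0,"ay": 0,"az": 0},
    {"fingers": -0.38,"tx": 0.0011,"ty": 0,"tz": 0.003,"ax": 0,"ay": 0,"az": 0},
    {"fingers": -0.38,"tx": 0.0015,"ty": 0,"tz": 0.004,"ax": 0,"ay": 0,"az": 0},
    {"fingers": -0.38,"tx": 0.0018,"ty": 0,"tz": 0.005,"ax": 0,"ay": 0,"az": 0},
  ],
)

```text
time_s: 16.72
tcp_pos: [0.5367, -0.0443, 0.0477]
ee_rot: [[0.045, -0.991, 0.123], [0.337, 0.131, 0.932], [-0.94, -0.0, 0.34]]
wrist_force: [-1.9, -6.3, 2.8]
gripper_width: 0.689
```

```bash
python3 -c "
from h import *
status(); edge_fit(viewer.capture('scene'),'scene')"
```

```text
t 16.72 tcp board mm x -98.7 y 7.0 z 47.7 yaw 172.46  F along -6.53 across 1.02 up 2.79
scene score 0.87 uv [387. 242.] area 737 x -44.1 mm, end px (seen-model) -0.1
```

Contact is cleaner now at about 6.5 N along and 2.8 N up, but still slightly above mid-height. I lower a further 9 mm.

Emit:
play_rows(
  commands=[
    {"fingers": -0.38,"tx": -0.0012,"ty": 0,"tz": -0.0032,"ax": 0,"ay": 0,"az": 0},
    {"fingers": -0.38,"tx": -0.0023,"ty": 0,"tz": -0.0063,"ax": 0,"ay": 0,"az": 0},
    {"fingers": -0.38,"tx": 0.009,"ty": 0,"tz": -0.0104,"ax": 0,"ay": 0,"az": 0},
    {"fingers": -0.38,"tx": 0.009,"ty": 0,"tz": -0.0104,"ax": 0,"ay": 0,"az": 0},
    {"fingers": -0.38,"tx": 0.0108,"ty": 0,"tz": -0.0054,"ax": 0,"ay": 0,"az": 0},
  ],
)

```text
time_s: 17.23
tcp_pos: [0.536, -0.0443, 0.0375]
ee_rot: [[0.043, -0.991, 0.125], [0.339, 0.133, 0.931], [-0.94, 0.002, 0.342]]
wrist_force: [0.6, -1.5, 0.6]
gripper_width: 0.689
```

Emit:
play_rows(
  commands=[
    {"fingers": -0.38,"tx": 0.0004,"ty": 0,"tz": 0.001,"ax": 0,"ay": 0,"az": 0},
    {"fingers": -0.38,"tx": 0.0007,"ty": 0,"tz": 0.002,"ax": 0,"ay": 0,"az": 0},
    {"fingers": -0.38,"tx": 0.0007,"ty": 0,"tz": 0.002,"ax": 0,"ay": 0,"az": 0},
    {"fingers": -0.38,"tx": 0.0011,"ty": 0,"tz": 0.003,"ax": 0,"ay": 0,"az": 0},
    {"fingers": -0.38,"tx": 0.0011,"ty": 0,"tz": 0.003,"ax": 0,"ay": 0,"az": 0},
  ],
)

```text
time_s: 17.65
tcp_pos: [0.5369, -0.0421, 0.0386]
ee_rot: [[0.045, -0.991, 0.124], [0.338, 0.132, 0.932], [-0.94, -0.0, 0.341]]
wrist_force: [-1.2, -4.0, -0.2]
gripper_width: 0.69
```

```bash
python3 -c "
from h import *
status(); edge_fit(viewer.capture('scene'),'scene')"
```

```text
t 17.65 tcp board mm x -96.5 y 7.0 z 38.6 yaw 172.43  F along -4.13 across 0.63 up -0.16
scene score 0.89 uv [389. 241.] area 910 x -39.7 mm, end px (seen-model) 0.1
```

Force is now purely horizontal at 4 N and the core is climbing. I continue slowly.

Emit:
play_rows(
  commands=[
    {"fingers": -0.38,"tx": 0.0004,"ty": 0,"tz": 0.001,"ax": 0,"ay": 0,"az": 0},
    {"fingers": -0.38,"tx": 0.0007,"ty": 0,"tz": 0.002,"ax": 0,"ay": 0,"az": 0},
    {"fingers": -0.38,"tx": 0.0011,"ty": 0,"tz": 0.003,"ax": 0,"ay": 0,"az": 0},
    {"fingers": -0.38,"tx": 0.0015,"ty": 0,"tz": 0.004,"ax": 0,"ay": 0,"az": 0},
    {"fingers": -0.38,"tx": 0.0018,"ty": 0,"tz": 0.005,"ax": 0,"ay": 0,"az": 0},
  ],
)

```text
time_s: 18.17
tcp_pos: [0.5377, -0.0376, 0.0386]
ee_rot: [[0.046, -0.991, 0.124], [0.339, 0.132, 0.932], [-0.94, -0.0, 0.342]]
wrist_force: [0.2, -3.0, 0.0]
gripper_width: 0.694
```

Emit:
play_rows(
  commands=[
    {"fingers": -0.38,"tx": 0.0004,"ty": 0,"tz": 0.001,"ax": 0,"ay": 0,"az": 0},
    {"fingers": -0.38,"tx": 0.0007,"ty": 0,"tz": 0.002,"ax": 0,"ay": 0,"az": 0},
    {"fingers": -0.38,"tx": 0.0011,"ty": 0,"tz": 0.003,"ax": 0,"ay": 0,"az": 0},
    {"fingers": -0.38,"tx": 0.0015,"ty": 0,"tz": 0.004,"ax": 0,"ay": 0,"az": 0},
    {"fingers": -0.38,"tx": 0.0015,"ty": 0,"tz": 0.004,"ax": 0,"ay": 0,"az": 0},
  ],
)

```text
time_s: 18.58
tcp_pos: [0.5378, -0.0342, 0.0384]
ee_rot: [[0.045, -0.991, 0.124], [0.339, 0.132, 0.931], [-0.94, 0.0, 0.342]]
wrist_force: [1.0, -1.3, -0.5]
gripper_width: 0.692
```

```bash
python3 -c "
from h import *
status(); edge_fit(viewer.capture('scene'),'scene')"
```

```text
t 18.58 tcp board mm x -88.5 y 7.2 z 38.4 yaw 172.42  F along -1.14 across -1.12 up -0.52
scene score 0.84 uv [388. 240.] area 878 x -32.1 mm, end px (seen-model) 0.5
```

Emit:
play_rows(
  commands=[
    {"fingers": -0.38,"tx": 0.0002,"ty": 0,"tz": 0.0006,"ax": 0,"ay": 0,"az": 0},
    {"fingers": -0.38,"tx": 0.0004,"ty": 0,"tz": 0.0012,"ax": 0,"ay": 0,"az": 0},
    {"fingers": -0.38,"tx": 0.0007,"ty": 0,"tz": 0.0018,"ax": 0,"ay": 0,"az": 0},
    {"fingers": -0.38,"tx": 0.0009,"ty": 0,"tz": 0.0024,"ax": 0,"ay": 0,"az": 0},
    {"fingers": -0.38,"tx": 0.0011,"ty": 0,"tz": 0.003,"ax": 0,"ay": 0,"az": 0},
  ],
)

```text
time_s: 19.1
tcp_pos: [0.5382, -0.0322, 0.0384]
ee_rot: [[0.045, -0.991, 0.124], [0.339, 0.132, 0.932], [-0.94, 0.0, 0.342]]
wrist_force: [0.2, -1.6, 0.7]
gripper_width: 0.69
```

Emit:
play_rows(
  commands=[
    {"fingers": -0.38,"tx": 0.0002,"ty": 0,"tz": 0.0006,"ax": 0,"ay": 0,"az": 0},
    {"fingers": -0.38,"tx": 0.0004,"ty": 0,"tz": 0.0012,"ax": 0,"ay": 0,"az": 0},
    {"fingers": -0.38,"tx": 0.0007,"ty": 0,"tz": 0.0018,"ax": 0,"ay": 0,"az": 0},
    {"fingers": -0.38,"tx": 0.0009,"ty": 0,"tz": 0.0024,"ax": 0,"ay": 0,"az": 0},
    {"fingers": -0.38,"tx": 0.0011,"ty": 0,"tz": 0.003,"ax": 0,"ay": 0,"az": 0},
  ],
)

```text
time_s: 19.52
tcp_pos: [0.5385, -0.0298, 0.0384]
ee_rot: [[0.045, -0.991, 0.124], [0.339, 0.132, 0.932], [-0.94, 0.0, 0.342]]
wrist_force: [0.7, -1.7, -0.2]
gripper_width: 0.689
```

Emit:
play_rows(
  commands=[
    {"fingers": -0.38,"tx": 0.0002,"ty": 0,"tz": 0.0006,"ax": 0,"ay": 0,"az": 0},
    {"fingers": -0.38,"tx": 0.0004,"ty": 0,"tz": 0.0012,"ax": 0,"ay": 0,"az": 0},
    {"fingers": -0.38,"tx": 0.0007,"ty": 0,"tz": 0.0018,"ax": 0,"ay": 0,"az": 0},
    {"fingers": -0.38,"tx": 0.0009,"ty": 0,"tz": 0.0024,"ax": 0,"ay": 0,"az": 0},
    {"fingers": -0.38,"tx": 0.0011,"ty": 0,"tz": 0.003,"ax": 0,"ay": 0,"az": 0},
  ],
)

```text
time_s: 19.93
tcp_pos: [0.5388, -0.0274, 0.0384]
ee_rot: [[0.045, -0.991, 0.124], [0.339, 0.132, 0.932], [-0.94, 0.0, 0.342]]
wrist_force: [0.6, 0.3, -0.4]
gripper_width: 0.69
```

```bash
python3 -c "
from h import *
status(); edge_fit(viewer.capture('scene'),'scene')"
```

```text
t 19.93 tcp board mm x -81.6 y 7.2 z 38.4 yaw 172.42  F along 0.35 across -0.60 up -0.39
scene score 0.79 uv [390. 236.] area 816 x -23.1 mm, end px (seen-model) -1.2
```

The core has just passed the crest. I hold still and let it drop and settle.

Emit:
play_rows(
  commands=[
    {"fingers": -0.38,"tx": 0,"ty": 0,"tz": 0,"ax": 0,"ay": 0,"az": 0},
    {"fingers": -0.38,"tx": 0,"ty": 0,"tz": 0,"ax": 0,"ay": 0,"az": 0},
    {"fingers": -0.38,"tx": 0,"ty": 0,"tz": 0,"ax": 0,"ay": 0,"az": 0},
    {"fingers": -0.38,"tx": 0,"ty": 0,"tz": 0,"ax": 0,"ay": 0,"az": 0},
    {"fingers": -0.38,"tx": 0,"ty": 0,"tz": 0,"ax": 0,"ay": 0,"az": 0},
  ],
)

```text
time_s: 20.45
tcp_pos: [0.5388, -0.0276, 0.0384]
ee_rot: [[0.045, -0.991, 0.124], [0.339, 0.132, 0.932], [-0.94, 0.0, 0.342]]
wrist_force: [0.2, -0.2, 0.5]
gripper_width: 0.692
```

Emit:
play_rows(
  commands=[
    {"fingers": -0.38,"tx": 0,"ty": 0,"tz": 0,"ax": 0,"ay": 0,"az": 0},
    {"fingers": -0.38,"tx": 0,"ty": 0,"tz": 0,"ax": 0,"ay": 0,"az": 0},
    {"fingers": -0.38,"tx": 0,"ty": 0,"tz": 0,"ax": 0,"ay": 0,"az": 0},
    {"fingers": -0.38,"tx": 0,"ty": 0,"tz": 0,"ax": 0,"ay": 0,"az": 0},
    {"fingers": -0.38,"tx": 0,"ty": 0,"tz": 0,"ax": 0,"ay": 0,"az": 0},
  ],
)

```text
time_s: 20.87
tcp_pos: [0.5388, -0.0276, 0.0384]
ee_rot: [[0.045, -0.991, 0.124], [0.339, 0.132, 0.932], [-0.94, 0.0, 0.342]]
wrist_force: [-0.9, 0.4, -0.3]
gripper_width: 0.689
```

Emit:
play_rows(
  commands=[
    {"fingers": -0.38,"tx": 0,"ty": 0,"tz": 0,"ax": 0,"ay": 0,"az": 0},
    {"fingers": -0.38,"tx": 0,"ty": 0,"tz": 0,"ax": 0,"ay": 0,"az": 0},
    {"fingers": -0.38,"tx": 0,"ty": 0,"tz": 0,"ax": 0,"ay": 0,"az": 0},
    {"fingers": -0.38,"tx": 0,"ty": 0,"tz": 0,"ax": 0,"ay": 0,"az": 0},
    {"fingers": -0.38,"tx": 0,"ty": 0,"tz": 0,"ax": 0,"ay": 0,"az": 0},
  ],
)

```text
time_s: 21.28
tcp_pos: [0.5388, -0.0276, 0.0384]
ee_rot: [[0.045, -0.991, 0.124], [0.339, 0.132, 0.932], [-0.94, -0.0, 0.342]]
wrist_force: [0.3, -0.0, 0.7]
gripper_width: 0.689
```

```bash
python3 -c "
from h import *
status(); edge_fit(viewer.capture('scene'),'scene'); locate(viewer.capture('scene'),0)"
```

```text
t 21.28 tcp board mm x -81.8 y 7.2 z 38.4 yaw 172.42  F along 0.00 across -0.33 up 0.71
scene score 0.63 uv [392. 236.] area 803 x -24.2 mm, end px (seen-model) -1.0
core board mm x 14.1 y 14.0 ang 199.7 err 0.640
```

Emit:
play_rows(
  commands=[
    {"fingers": -0.38,"tx": 0.0002,"ty": 0,"tz": 0.0006,"ax": 0,"ay": 0,"az": 0},
    {"fingers": -0.38,"tx": 0.0004,"ty": 0,"tz": 0.0012,"ax": 0,"ay": 0,"az": 0},
    {"fingers": -0.38,"tx": 0.0007,"ty": 0,"tz": 0.0018,"ax": 0,"ay": 0,"az": 0},
    {"fingers": -0.38,"tx": 0.0007,"ty": 0,"tz": 0.0018,"ax": 0,"ay": 0,"az": 0},
    {"fingers": -0.38,"tx": 0.0007,"ty": 0,"tz": 0.0018,"ax": 0,"ay": 0,"az": 0},
  ],
)

```text
time_s: 21.9
tcp_pos: [0.539, -0.0261, 0.0384]
ee_rot: [[0.045, -0.991, 0.124], [0.339, 0.132, 0.932], [-0.94, 0.0, 0.342]]
wrist_force: [-0.0, -0.4, -0.1]
gripper_width: 0.692
```

```bash
python3 -c "
from h import *
status(); edge_fit(viewer.capture('scene'),'scene')"
```

```text
t 21.90 tcp board mm x -80.3 y 7.2 z 38.4 yaw 172.43  F along -0.45 across -0.04 up -0.08
scene score 0.71 uv [392. 236.] area 901 x -17.6 mm, end px (seen-model) -0.4
```

Moving away now. I hold again to watch it settle.

Emit:
play_rows(
  commands=[
    {"fingers": -0.38,"tx": 0,"ty": 0,"tz": 0,"ax": 0,"ay": 0,"az": 0},
    {"fingers": -0.38,"tx": 0,"ty": 0,"tz": 0,"ax": 0,"ay": 0,"az": 0},
    {"fingers": -0.38,"tx": 0,"ty": 0,"tz": 0,"ax": 0,"ay": 0,"az": 0},
    {"fingers": -0.38,"tx": 0,"ty": 0,"tz": 0,"ax": 0,"ay": 0,"az": 0},
    {"fingers": -0.38,"tx": 0,"ty": 0,"tz": 0,"ax": 0,"ay": 0,"az": 0},
  ],
)

```text
time_s: 22.42
tcp_pos: [0.539, -0.0261, 0.0384]
ee_rot: [[0.045, -0.991, 0.124], [0.339, 0.132, 0.932], [-0.94, -0.0, 0.342]]
wrist_force: [-0.2, -0.5, 0.5]
gripper_width: 0.69
```

Emit:
play_rows(
  commands=[
    {"fingers": -0.38,"tx": 0,"ty": 0,"tz": 0,"ax": 0,"ay": 0,"az": 0},
    {"fingers": -0.38,"tx": 0,"ty": 0,"tz": 0,"ax": 0,"ay": 0,"az": 0},
    {"fingers": -0.38,"tx": 0,"ty": 0,"tz": 0,"ax": 0,"ay": 0,"az": 0},
    {"fingers": -0.38,"tx": 0,"ty": 0,"tz": 0,"ax": 0,"ay": 0,"az": 0},
    {"fingers": -0.38,"tx": 0,"ty": 0,"tz": 0,"ax": 0,"ay": 0,"az": 0},
  ],
)

```text
time_s: 22.83
tcp_pos: [0.539, -0.0261, 0.0384]
ee_rot: [[0.045, -0.991, 0.124], [0.339, 0.132, 0.932], [-0.94, 0.0, 0.342]]
wrist_force: [0.4, 0.7, -0.1]
gripper_width: 0.691
```

```bash
python3 -c "
from h import *
status(); edge_fit(viewer.capture('scene'),'scene')"
```

```text
t 22.83 tcp board mm x -80.3 y 7.2 z 38.4 yaw 172.42  F along 0.74 across -0.25 up -0.10
scene score 0.87 uv [392. 233.] area 1222 x -5.1 mm, end px (seen-model) -0.3
```

The core is over, at x≈-5 mm. I follow it up and feel for the pad.

Emit:
play_rows(
  commands=[
    {"fingers": -0.38,"tx": 0.0015,"ty": 0,"tz": 0.004,"ax": 0,"ay": 0,"az": 0},
    {"fingers": -0.38,"tx": 0.0029,"ty": 0,"tz": 0.008,"ax": 0,"ay": 0,"az": 0},
    {"fingers": -0.38,"tx": 0.0044,"ty": 0,"tz": 0.012,"ax": 0,"ay": 0,"az": 0},
    {"fingers": -0.38,"tx": 0.0055,"ty": 0,"tz": 0.015,"ax": 0,"ay": 0,"az": 0},
    {"fingers": -0.38,"tx": 0.0058,"ty": 0,"tz": 0.016,"ax": 0,"ay": 0,"az": 0},
  ],
)

```text
time_s: 23.35
tcp_pos: [0.5407, -0.0129, 0.0384]
ee_rot: [[0.045, -0.991, 0.123], [0.339, 0.131, 0.932], [-0.94, 0.0, 0.342]]
wrist_force: [-0.5, 0.4, -0.4]
gripper_width: 0.688
```

Emit:
play_rows(
  commands=[
    {"fingers": -0.38,"tx": 0.0003,"ty": 0,"tz": 0.0008,"ax": 0,"ay": 0,"az": 0},
    {"fingers": -0.38,"tx": 0.0006,"ty": 0,"tz": 0.0016,"ax": 0,"ay": 0,"az": 0},
    {"fingers": -0.38,"tx": 0.0009,"ty": 0,"tz": 0.0024,"ax": 0,"ay": 0,"az": 0},
    {"fingers": -0.38,"tx": 0.0012,"ty": 0,"tz": 0.0032,"ax": 0,"ay": 0,"az": 0},
    {"fingers": -0.38,"tx": 0.0015,"ty": 0,"tz": 0.004,"ax": 0,"ay": 0,"az": 0},
  ],
)

```text
time_s: 23.77
tcp_pos: [0.5411, -0.0103, 0.0384]
ee_rot: [[0.045, -0.991, 0.124], [0.339, 0.132, 0.932], [-0.94, 0.0, 0.342]]
wrist_force: [0.2, -0.3, 0.3]
gripper_width: 0.694
```

Emit:
play_rows(
  commands=[
    {"fingers": -0.38,"tx": 0.0003,"ty": 0,"tz": 0.0008,"ax": 0,"ay": 0,"az": 0},
    {"fingers": -0.38,"tx": 0.0006,"ty": 0,"tz": 0.0016,"ax": 0,"ay": 0,"az": 0},
    {"fingers": -0.38,"tx": 0.0009,"ty": 0,"tz": 0.0024,"ax": 0,"ay": 0,"az": 0},
    {"fingers": -0.38,"tx": 0.0009,"ty": 0,"tz": 0.0024,"ax": 0,"ay": 0,"az": 0},
    {"fingers": -0.38,"tx": 0.0009,"ty": 0,"tz": 0.0024,"ax": 0,"ay": 0,"az": 0},
  ],
)

```text
time_s: 24.18
tcp_pos: [0.5413, -0.0083, 0.0383]
ee_rot: [[0.045, -0.991, 0.124], [0.339, 0.132, 0.932], [-0.94, 0.0, 0.342]]
wrist_force: [0.1, 0.5, 0.3]
gripper_width: 0.695
```

```bash
python3 -c "
from h import *
status(); edge_fit(viewer.capture('scene'),'scene')"
```

```text
t 24.18 tcp board mm x -62.4 y 7.3 z 38.3 yaw 172.43  F along 0.46 across -0.00 up 0.32
scene score 0.81 uv [396. 234.] area 716 x -6.6 mm, end px (seen-model) -0.4
```

Emit:
play_rows(
  commands=[
    {"fingers": -0.38,"tx": 0.0002,"ty": 0,"tz": 0.0006,"ax": 0,"ay": 0,"az": 0},
    {"fingers": -0.38,"tx": 0.0004,"ty": 0,"tz": 0.0012,"ax": 0,"ay": 0,"az": 0},
    {"fingers": -0.38,"tx": 0.0007,"ty": 0,"tz": 0.0018,"ax": 0,"ay": 0,"az": 0},
    {"fingers": -0.38,"tx": 0.0009,"ty": 0,"tz": 0.0024,"ax": 0,"ay": 0,"az": 0},
    {"fingers": -0.38,"tx": 0.0011,"ty": 0,"tz": 0.003,"ax": 0,"ay": 0,"az": 0},
  ],
)

```text
time_s: 24.7
tcp_pos: [0.5417, -0.006, 0.0384]
ee_rot: [[0.045, -0.991, 0.124], [0.339, 0.132, 0.932], [-0.94, -0.0, 0.342]]
wrist_force: [0.0, -0.1, 0.1]
gripper_width: 0.69
```

Emit:
play_rows(
  commands=[
    {"fingers": -0.38,"tx": 0.0002,"ty": 0,"tz": 0.0006,"ax": 0,"ay": 0,"az": 0},
    {"fingers": -0.38,"tx": 0.0004,"ty": 0,"tz": 0.0012,"ax": 0,"ay": 0,"az": 0},
    {"fingers": -0.38,"tx": 0.0007,"ty": 0,"tz": 0.0018,"ax": 0,"ay": 0,"az": 0},
    {"fingers": -0.38,"tx": 0.0007,"ty": 0,"tz": 0.0018,"ax": 0,"ay": 0,"az": 0},
    {"fingers": -0.38,"tx": 0.0007,"ty": 0,"tz": 0.0018,"ax": 0,"ay": 0,"az": 0},
  ],
)

```text
time_s: 25.12
tcp_pos: [0.5419, -0.0046, 0.0383]
ee_rot: [[0.045, -0.991, 0.124], [0.339, 0.132, 0.932], [-0.94, -0.0, 0.342]]
wrist_force: [-0.8, -0.2, 0.1]
gripper_width: 0.693
```

```bash
python3 -c "
from h import *
status(); edge_fit(viewer.capture('scene'),'scene')"
```

```text
t 25.12 tcp board mm x -58.6 y 7.3 z 38.3 yaw 172.43  F along -0.35 across 0.79 up 0.15
```

Emit:
play_rows(
  commands=[
    {"fingers": -0.38,"tx": 0.0002,"ty": 0,"tz": 0.0006,"ax": 0,"ay": 0,"az": 0},
    {"fingers": -0.38,"tx": 0.0004,"ty": 0,"tz": 0.0012,"ax": 0,"ay": 0,"az": 0},
    {"fingers": -0.38,"tx": 0.0007,"ty": 0,"tz": 0.0018,"ax": 0,"ay": 0,"az": 0},
    {"fingers": -0.38,"tx": 0.0009,"ty": 0,"tz": 0.0024,"ax": 0,"ay": 0,"az": 0},
    {"fingers": -0.38,"tx": 0.0011,"ty": 0,"tz": 0.003,"ax": 0,"ay": 0,"az": 0},
  ],
)

```text
time_s: 25.63
tcp_pos: [0.5421, -0.0032, 0.0383]
ee_rot: [[0.045, -0.991, 0.124], [0.337, 0.132, 0.932], [-0.94, -0.0, 0.34]]
wrist_force: [-1.5, -5.8, 0.6]
gripper_width: 0.69
```

Emit:
play_rows(
  commands=[
    {"fingers": -0.38,"tx": 0.0002,"ty": 0,"tz": 0.0006,"ax": 0,"ay": 0,"az": 0},
    {"fingers": -0.38,"tx": 0.0004,"ty": 0,"tz": 0.0012,"ax": 0,"ay": 0,"az": 0},
    {"fingers": -0.38,"tx": 0.0007,"ty": 0,"tz": 0.0018,"ax": 0,"ay": 0,"az": 0},
    {"fingers": -0.38,"tx": 0.0007,"ty": 0,"tz": 0.0018,"ax": 0,"ay": 0,"az": 0},
    {"fingers": -0.38,"tx": 0.0007,"ty": 0,"tz": 0.0018,"ax": 0,"ay": 0,"az": 0},
  ],
)

```text
time_s: 26.05
tcp_pos: [0.5422, -0.0025, 0.0382]
ee_rot: [[0.045, -0.991, 0.124], [0.336, 0.132, 0.932], [-0.941, -0.0, 0.339]]
wrist_force: [-0.9, -8.0, 0.5]
gripper_width: 0.689
```

```bash
python3 -c "
from h import *
status(); edge_fit(viewer.capture('scene'),'scene')"
```

```text
t 26.05 tcp board mm x -56.5 y 7.2 z 38.2 yaw 172.44  F along -8.06 across -0.21 up 0.50
scene score 0.88 uv [399. 232.] area 635 x -3.2 mm, end px (seen-model) 0.0
```

8 N is reached, so I hold for about 1.25 s.

Emit:
play_rows(
  commands=[
    {"fingers": -0.38,"tx": 0,"ty": 0,"tz": 0,"ax": 0,"ay": 0,"az": 0},
    {"fingers": -0.38,"tx": 0,"ty": 0,"tz": 0,"ax": 0,"ay": 0,"az": 0},
    {"fingers": -0.38,"tx": 0,"ty": 0,"tz": 0,"ax": 0,"ay": 0,"az": 0},
    {"fingers": -0.38,"tx": 0,"ty": 0,"tz": 0,"ax": 0,"ay": 0,"az": 0},
    {"fingers": -0.38,"tx": 0,"ty": 0,"tz": 0,"ax": 0,"ay": 0,"az": 0},
  ],
)

```text
time_s: 26.57
tcp_pos: [0.5423, -0.0025, 0.0382]
ee_rot: [[0.045, -0.991, 0.124], [0.336, 0.132, 0.932], [-0.941, -0.0, 0.339]]
wrist_force: [-1.4, -7.1, 0.1]
gripper_width: 0.685
```

Emit:
play_rows(
  commands=[
    {"fingers": -0.38,"tx": 0,"ty": 0,"tz": 0,"ax": 0,"ay": 0,"az": 0},
    {"fingers": -0.38,"tx": 0,"ty": 0,"tz": 0,"ax": 0,"ay": 0,"az": 0},
    {"fingers": -0.38,"tx": 0,"ty": 0,"tz": 0,"ax": 0,"ay": 0,"az": 0},
    {"fingers": -0.38,"tx": 0,"ty": 0,"tz": 0,"ax": 0,"ay": 0,"az": 0},
    {"fingers": -0.38,"tx": 0,"ty": 0,"tz": 0,"ax": 0,"ay": 0,"az": 0},
  ],
)

```text
time_s: 26.98
tcp_pos: [0.5422, -0.0025, 0.0382]
ee_rot: [[0.045, -0.991, 0.124], [0.336, 0.132, 0.932], [-0.941, -0.0, 0.339]]
wrist_force: [-0.7, -8.2, 1.9]
gripper_width: 0.684
```

Emit:
play_rows(
  commands=[
    {"fingers": -0.38,"tx": 0,"ty": 0,"tz": 0,"ax": 0,"ay": 0,"az": 0},
    {"fingers": -0.38,"tx": 0,"ty": 0,"tz": 0,"ax": 0,"ay": 0,"az": 0},
    {"fingers": -0.38,"tx": 0,"ty": 0,"tz": 0,"ax": 0,"ay": 0,"az": 0},
    {"fingers": -0.38,"tx": 0,"ty": 0,"tz": 0,"ax": 0,"ay": 0,"az": 0},
    {"fingers": -0.38,"tx": 0,"ty": 0,"tz": 0,"ax": 0,"ay": 0,"az": 0},
  ],
)

```text
time_s: 27.4
tcp_pos: [0.5422, -0.0025, 0.0382]
ee_rot: [[0.045, -0.991, 0.124], [0.336, 0.132, 0.932], [-0.941, -0.0, 0.339]]
wrist_force: [-1.3, -7.9, 1.0]
gripper_width: 0.693
```

Emit:
play_rows(
  commands=[
    {"fingers": -0.38,"tx": -0.0001,"ty": 0,"tz": -0.0004,"ax": 0,"ay": 0,"az": 0},
    {"fingers": -0.38,"tx": -0.0003,"ty": 0,"tz": -0.0008,"ax": 0,"ay": 0,"az": 0},
    {"fingers": -0.38,"tx": -0.0004,"ty": 0,"tz": -0.0012,"ax": 0,"ay": 0,"az": 0},
    {"fingers": -0.38,"tx": -0.0006,"ty": 0,"tz": -0.0016,"ax": 0,"ay": 0,"az": 0},
    {"fingers": -0.38,"tx": -0.0007,"ty": 0,"tz": -0.002,"ax": 0,"ay": 0,"az": 0},
  ],
)

```text
time_s: 27.82
tcp_pos: [0.5422, -0.0028, 0.0382]
ee_rot: [[0.045, -0.991, 0.124], [0.338, 0.132, 0.932], [-0.94, -0.0, 0.341]]
wrist_force: [0.6, -4.0, 0.1]
gripper_width: 0.689
```

Emit:
play_rows(
  commands=[
    {"fingers": -0.38,"tx": -0.0001,"ty": 0,"tz": -0.0003,"ax": 0,"ay": 0,"az": 0},
    {"fingers": -0.38,"tx": -0.0002,"ty": 0,"tz": -0.0006,"ax": 0,"ay": 0,"az": 0},
    {"fingers": -0.38,"tx": -0.0003,"ty": 0,"tz": -0.0009,"ax": 0,"ay": 0,"az": 0},
    {"fingers": -0.38,"tx": -0.0004,"ty": 0,"tz": -0.0012,"ax": 0,"ay": 0,"az": 0},
    {"fingers": -0.38,"tx": -0.0005,"ty": 0,"tz": -0.0015,"ax": 0,"ay": 0,"az": 0},
  ],
)

```text
time_s: 28.23
tcp_pos: [0.542, -0.0031, 0.0381]
ee_rot: [[0.045, -0.991, 0.124], [0.339, 0.132, 0.931], [-0.94, 0.0, 0.342]]
wrist_force: [-0.2, -2.0, -1.3]
gripper_width: 0.692
```

Emit:
play_rows(
  commands=[
    {"fingers": -0.38,"tx": -0.0001,"ty": 0,"tz": -0.0003,"ax": 0,"ay": 0,"az": 0},
    {"fingers": -0.38,"tx": -0.0002,"ty": 0,"tz": -0.0006,"ax": 0,"ay": 0,"az": 0},
    {"fingers": -0.38,"tx": -0.0003,"ty": 0,"tz": -0.0009,"ax": 0,"ay": 0,"az": 0},
    {"fingers": -0.38,"tx": -0.0004,"ty": 0,"tz": -0.0012,"ax": 0,"ay": 0,"az": 0},
    {"fingers": -0.38,"tx": -0.0005,"ty": 0,"tz": -0.0015,"ax": 0,"ay": 0,"az": 0},
  ],
)

```text
time_s: 28.65
tcp_pos: [0.5418, -0.0043, 0.0383]
ee_rot: [[0.045, -0.991, 0.124], [0.339, 0.132, 0.931], [-0.94, 0.0, 0.342]]
wrist_force: [0.4, -0.6, 0.1]
gripper_width: 0.687
```

Emit:
play_rows(
  commands=[
    {"fingers": -0.38,"tx": -0.0001,"ty": 0,"tz": -0.0002,"ax": 0,"ay": 0,"az": 0},
    {"fingers": -0.38,"tx": -0.0001,"ty": 0,"tz": -0.0004,"ax": 0,"ay": 0,"az": 0},
    {"fingers": -0.38,"tx": -0.0002,"ty": 0,"tz": -0.0006,"ax": 0,"ay": 0,"az": 0},
    {"fingers": -0.38,"tx": -0.0003,"ty": 0,"tz": -0.0008,"ax": 0,"ay": 0,"az": 0},
    {"fingers": -0.38,"tx": -0.0004,"ty": 0,"tz": -0.001,"ax": 0,"ay": 0,"az": 0},
  ],
)

```text
time_s: 29.07
tcp_pos: [0.5418, -0.0054, 0.0383]
ee_rot: [[0.045, -0.991, 0.124], [0.339, 0.132, 0.932], [-0.94, -0.0, 0.342]]
wrist_force: [-0.4, -0.4, 0.5]
gripper_width: 0.69
```

```bash
python3 -c "
from h import *
status(); edge_fit(viewer.capture('scene'),'scene')"
```

```text
t 29.07 tcp board mm x -59.5 y 7.2 z 38.3 yaw 172.42  F along -0.47 across 0.29 up 0.45
scene score 0.55 uv [397. 231.] area 663 x -4.9 mm, end px (seen-model) -0.8
```

Force is back to zero and the core is at about -3 to -5 mm. I withdraw: slowly first, then 90 mm back, then up.

Emit:
play_rows(
  commands=[
    {"fingers": -0.38,"tx": -0.0002,"ty": 0,"tz": -0.0006,"ax": 0,"ay": 0,"az": 0},
    {"fingers": -0.38,"tx": -0.0005,"ty": 0,"tz": -0.0014,"ax": 0,"ay": 0,"az": 0},
    {"fingers": -0.38,"tx": -0.001,"ty": 0,"tz": -0.0027,"ax": 0,"ay": 0,"az": 0},
    {"fingers": -0.38,"tx": -0.002,"ty": 0,"tz": -0.0055,"ax": 0,"ay": 0,"az": 0},
    {"fingers": -0.38,"tx": -0.0036,"ty": 0,"tz": -0.01,"ax": 0,"ay": 0,"az": 0},
  ],
)

```text
time_s: 29.58
tcp_pos: [0.5407, -0.0135, 0.0382]
ee_rot: [[0.045, -0.991, 0.124], [0.339, 0.131, 0.932], [-0.94, -0.0, 0.342]]
wrist_force: [0.3, 0.3, 0.4]
gripper_width: 0.689
```

Emit:
play_rows(
  commands=[
    {"fingers": -0.38,"tx": -0.006,"ty": 0,"tz": -0.0165,"ax": 0,"ay": 0,"az": 0},
    {"fingers": -0.38,"tx": -0.015,"ty": 0,"tz": -0.041,"ax": 0,"ay": 0,"az": 0},
    {"fingers": -0.38,"tx": -0.027,"ty": 0,"tz": -0.074,"ax": 0,"ay": 0,"az": 0},
    {"fingers": -0.38,"tx": -0.036,"ty": 0,"tz": -0.1,"ax": 0,"ay": 0,"az": 0},
    {"fingers": -0.38,"tx": -0.041,"ty": 0,"tz": -0.113,"ax": 0,"ay": 0,"az": 0},
  ],
)

```text
time_s: 30.0
tcp_pos: [0.5283, -0.1057, 0.038]
ee_rot: [[0.046, -0.991, 0.126], [0.338, 0.134, 0.932], [-0.94, 0.0, 0.341]]
wrist_force: [0.8, 0.6, -0.4]
gripper_width: 0.695
```

Emit:
play_rows(
  commands=[
    {"fingers": -0.38,"tx": -0.04,"ty": 0,"tz": 0.0146,"ax": 0,"ay": 0,"az": 0},
    {"fingers": -0.38,"tx": -0.09,"ty": 0,"tz": 0.0328,"ax": 0,"ay": 0,"az": 0},
    {"fingers": -0.38,"tx": -0.14,"ty": 0,"tz": 0.051,"ax": 0,"ay": 0,"az": 0},
    {"fingers": -0.38,"tx": -0.19,"ty": 0,"tz": 0.0692,"ax": 0,"ay": 0,"az": 0},
    {"fingers": -0.38,"tx": -0.22,"ty": 0,"tz": 0.08,"ax": 0,"ay": 0,"az": 0},
  ],
)

```text
time_s: 30.42
tcp_pos: [0.5299, -0.1038, 0.2186]
ee_rot: [[0.051, -0.991, 0.122], [0.337, 0.132, 0.932], [-0.94, -0.007, 0.341]]
wrist_force: [0.8, 0.6, -1.4]
gripper_width: 0.685
```

Run:
```python
from h import *
status(); q=viewer.capture('scene'); locate(q,-.004); p=viewer.capture('top'); locate(p,-.004)
f=lambda im:np.clip(255*(im/255.)**.6,0,255).astype(np.uint8)[:,:,::-1]
cv2.imwrite("pics/f1.png",np.hstack([cv2.resize(f(v["image"][a:a+150,b:b+170]),None,fx=2.3,fy=2.3,interpolation=cv2.INTER_CUBIC) for v,a,b in ((p,140,215),(q,180,310))]))
```

```text
t 30.42 tcp board mm x -158.5 y 5.6 z 218.6 yaw 172.42  F along 0.69 across -0.74 up -1.38
core board mm x -4.3 y 7.8 ang 172.6 err 0.513
core board mm x -2.3 y 10.5 ang 172.5 err 0.022
```

View pics/f1.png

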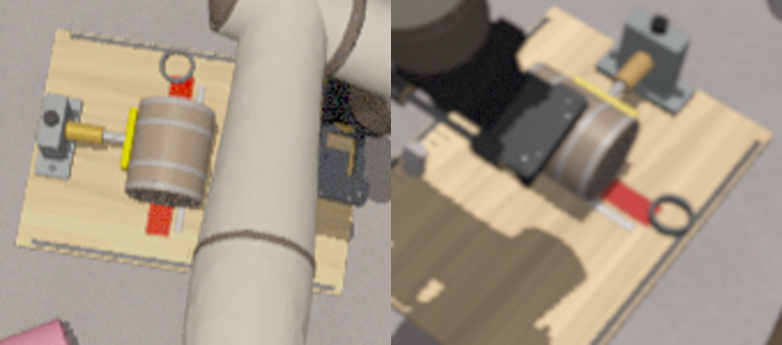

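The top view is now clear: the core lies on the red stripe at x=-2.3 mm, y=10.5 mm and square, next to the pad. I let the arm settle, check it is still at rest, and hand in.

Emit:
play_rows(
  commands=[
    {"fingers": -0.38,"tx": 0,"ty": 0,"tz": 0,"ax": 0,"ay": 0,"az": 0},
    {"fingers": -0.38,"tx": 0,"ty": 0,"tz": 0,"ax": 0,"ay": 0,"az": 0},
    {"fingers": -0.38,"tx": 0,"ty": 0,"tz": 0,"ax": 0,"ay": 0,"az": 0},
    {"fingers": -0.38,"tx": 0,"ty": 0,"tz": 0,"ax": 0,"ay": 0,"az": 0},
    {"fingers": -0.38,"tx": 0,"ty": 0,"tz": 0,"ax": 0,"ay": 0,"az": 0},
  ],
)

```text
time_s: 31.03
tcp_pos: [0.5286, -0.1027, 0.2129]
ee_rot: [[0.044, -0.991, 0.124], [0.339, 0.132, 0.932], [-0.94, 0.002, 0.342]]
wrist_force: [0.3, 0.7, -0.3]
gripper_width: 0.69
```

Emit:
play_rows(
  commands=[
    {"fingers": -0.38,"tx": 0,"ty": 0,"tz": 0,"ax": 0,"ay": 0,"az": 0},
    {"fingers": -0.38,"tx": 0,"ty": 0,"tz": 0,"ax": 0,"ay": 0,"az": 0},
    {"fingers": -0.38,"tx": 0,"ty": 0,"tz": 0,"ax": 0,"ay": 0,"az": 0},
    {"fingers": -0.38,"tx": 0,"ty": 0,"tz": 0,"ax": 0,"ay": 0,"az": 0},
    {"fingers": -0.38,"tx": 0,"ty": 0,"tz": 0,"ax": 0,"ay": 0,"az": 0},
  ],
)

```text
time_s: 31.45
tcp_pos: [0.5288, -0.1027, 0.2137]
ee_rot: [[0.045, -0.991, 0.124], [0.339, 0.132, 0.932], [-0.94, -0.0, 0.342]]
wrist_force: [-0.9, 0.5, 0.6]
gripper_width: 0.689
```

```bash
python3 -c "
from h import *
status(); locate(viewer.capture('top'),-.004); print(job.finish_job())"
```

```text
t 31.45 tcp board mm x -157.6 y 6.9 z 213.7 yaw 172.42  F along 0.42 across 0.99 up 0.58
core board mm x -2.3 y 10.4 ang 172.4 err 0.030
the job is handed in; nothing more can be done
None
```

I rolled the core over the strip and bedded it on the sprung pad. I held the wrist force at about 7–8 N for over 1.3 s, eased off slowly and withdrew. I handed the job in at 31 s of the 64 s allowed; no verdict came back.

**Final check (top view):**
- **Core position:** it lay at x = −2.3 mm and y = +10.4 mm from the stripe's middle, within about 0.2° of the stripe's direction. It had not moved over the last second.
- **Surroundings:** the arm was clear of the core. The clamp looked undisturbed in the last picture and the socket is only partly visible. I did not re-measure the other things, but the arm kept away from them.

**What went wrong or disagreed:**
- **First push too high:** the fingers met the core above mid-height and pressed it with roughly 18 N (limit 22 N), 14 N of it upward on the tool. I backed off, tilted the tool 20° and lowered it, and then the push was horizontal at about 4 N.
- **Tip offset:** contact points did not fit the stated 19 mm fingertip offset, so I worked from the measured force instead.
- **Scene-view fits:** the final scene-view fit was poor (error 0.51, against 0.02–0.03 from the top) because the gripper hid part of the core. It still placed the core within about 3 mm of the top view. The edge measurements I used during the push were also from the scene view.
- **Force peaks:** the wrist force is read only at the end of each short move, so brief peaks in between were not seen.

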